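# Make up two stacked kits of turned parts

### The arm

A 6-joint arm with a two-finger parallel gripper is mounted at the origin on the work surface. World frame = base frame: x ahead of the robot, y to its left, z up, the work surface at z = 0. Lengths are in m, angles in degrees, forces in N, time in s.
With the tool pointing down it reaches from about 0.35 to 0.875 m from the base axis. Payload 4.2 kg.
Tool frame: the origin (TCP) lies midway between the tips of the shut fingers; the grasp point (between the pads) lies 19 mm behind it (r.pinch_z is the distance from the TCP to the grasp point, in m); z points along the fingers, y is the line along which they close (so a half turn about z gives the same grasp; the last joint's range is limited). The gripper opens to 87 mm and grips with 3 to 60 N. Pads are 19 mm wide; open, the fingers measure 117 mm over their backs; the gripper's body (75 mm by 190 mm) begins 51 mm behind the grasp point.
Start: joints at [-61.444, 22.042, 0.453, 0, -68.411, -14.817], TCP at [0.148, -0.607, 0.223] pointing down, gripper open.
Joint ranges: [-179.83, 179.83], [-69.29, 118.12], [-61.27, 80.66], [-181.25, 117.63], [-171.15, -9.14], [-177.46, 177.46]. Speed limits (degrees/s): [159.86, 159.86, 180, 180, 180, 180].

### API

Orientations are given as a 3x3 rotation matrix whose columns are the frame's x, y, z axes.
In Python, from station import r, imaging, models gives the robot as it stands. The module is installed in compiled form; this text tells all that it offers.
- The arm moves only by the tool apply_moves, never from a script. Its argument "moves" is a list of rows, each a list of 2 entries, a list of its own where there are three numbers: the shift along the tool's x, y, z in m, then the turn about the tool's z in degrees. A call has 1 to 5 rows; each row shifts and turns the commanded pose from where the row before left it, along the tool's axes as they then stand; what a row does not reach is not made up. A row lasts 1/12 s, in which the tool goes at most 41.7 mm and 7.16 degrees, less where a joint would pass 70% of its speed; a pose out of reach is approached as far as the arm can. A call is refused whole if a number of a shift passes 0.0417 or a number of a turn 7.16, either way. A call with a gripper value outside its range is refused whole. "hand" is the finger opening in m, from 0 to 0.087, set as the call begins (left out, the last holds). The fingers move at their own pace and stop on an object; the grip force is fixed at half the most. Time passes only in rows, so rows that do not move let the fingers close. It gives the time, the measured TCP pose, the force, the opening and the grip force at its end, in the units of the state.
- r.sense(): the state, without advancing time (a new reading comes with each control period).
- imaging.capture(name): name is "scene" or "top" or "wrist"; returns a dict with "frame" (384x512x3 uint8, blue, green, red), "intrinsics" (3x3 intrinsics, pixels), "dist" ([k1, k2, p1, p2, k3] as OpenCV has them; the pictures are not rectified), "eye" and "orientation" of the camera in the world. Camera axes: x right, y down, z forward; pixel columns grow to the right and rows downward; lengths in m; the calibration is good to about 2 mm. A picture is of the moment at which its call begins. There is no depth.
- r.finish_job(): hands the job in; it is judged then, once.
Trained networks look in a picture, given as the dict that the camera call returned (one of the last four; its "shot" number tells which), for a name from the list of things; names that differ only in an ending like _2 or _b are one class to them, and where a whole thing is asked for, a point or a joint stands for the part that bears it (a point fixed in the world has none). Each returns a list of dicts, best first, with "confidence" (0 to 1); they miss things now and then, are a little off and sometimes report something else, mostly with a low value. They report only what shows in the picture. A call takes as long as a camera call. They do not tell look-alikes from the thing itself.
- models.cut_out(picture, target): "region" (384x512 bool, what is visible of it) and "extent" ([left, top, width, height] as shares, 0 to 1, of the picture: columns of its width, rows of its height, round what is visible of it).
- models.place_of(picture, target): "at" ([column, row] as shares, 0 to 1, of the picture: columns of its width, rows of its height: a listed point, or the origin of a listed thing).
The state is a dict: "time_s": time; "joints": joint angles; "joint_velocities": joint speeds; "effort": joint torques, N m; "tcp_pos": TCP position; "ee_rot": TCP orientation; "wrist_force": force on the tool from outside, world axes, zero at the start; "moment": the same for the moment, N m; "gripper_width": opening from 0.0 (shut) to 1.0 (fully open); "gripper_force": force on a finger pad.
Only numpy, scipy, OpenCV 4.12 (cv2) and the standard library are available. Lean on these libraries where they do the work, as an engineer would, in place of code of your own. Each camera call takes 0.05 s, during which the arm holds its last target. There are 200 camera calls.

### The job

Make up two kits from the turned wooden parts and leave them stacked: the long spindle and the small knob go in the base tray with the corner posts, the short spindle and the flat disc in the tray with the handle, one part to each compartment, spindles lying flat and the knob and disc upright on their feet. The handled tray must finish on top of the base tray, all four of its pins fully down in the sockets of the posts. Leave the spare finial, the sanding block and the wax jar where they are.

Things in the scene. Friction and masses are not known exactly. Their poses are not given: they have to be found in the camera images.
- base_tray: Base tray, fixed, plywood with brown rim, 166 (x) by 186 (y) mm. Origin: centre of underside, z up. Floor z=10. Rim 8 wide and middle divider 14 wide (along x) to z=22: two compartments 150 (x) by 78 centred at y=+-46. Posts 30 square at x=+-68, y=+-78 (in the compartments' outer corners) to z=56, each with an 18 mm square socket 16 deep on top. Stacking covers the compartments.
- top_tray: Loose light-wood tray, 0.45 kg, same plan, floor and compartments as the base tray; no posts. Origin: centre of its board's underside. Handle board in the middle: 90 mm long (x), 14 thick (y), top z=68. Pins below at x=+-68, y=+-78: 10 mm across, 12 long, tapered; it starts standing on them. Stacked: origin 56 above the base tray's, x axes parallel (either way round), 4 mm play each way.
- long_spindle: Long turned spindle, light wood, lying: 110 mm long (x), square ends 24 by 24, the middle turned, 20 across where it is gripped. Origin on its axis at mid length (12 above what it lies on); x along it. About 50 g.
- short_spindle: Short turned spindle, the same but only 64 mm long (x), square ends 24 by 24, turned middle 20 across. Origin on its axis at mid length (12 above what it lies on); x along it. About 30 g.
- knob: Small knob, light wood, standing on its narrow foot: head 34 mm in diameter from 16 to 26 above the foot, foot 24 in diameter, 30 high. Origin: centre of the underside; z up. About 30 g.
- disc: Flat disc (rosette), light wood, lying flat: 54 mm in diameter, straight-sided up to 14, with a slightly raised middle 20 high. Origin: centre of the underside; z up. About 40 g.
- finial: Spare finial, light wood, standing: 38 mm in diameter at the foot, 56 high, pointed at the top. Not part of a kit: stays where it is. Origin: centre of the underside.
- sanding_block: Cork sanding block with black rubber sole, 42 (x) by 62 (y) by 24 mm high. Stays where it is. Origin: centre of the underside.
- wax_jar: Glass wax jar with steel cap, 68 mm in diameter, 62 high, beyond the parts. Stays where it is. Origin: centre of the underside.
Not all that is in view belongs to the job. Leave any green or orange look-alike of the disc alone.

How it is judged (in metres and radians):
At the end, for the whole second after the job is handed in: Each kit lies on its tray's floor, one part per compartment (centres 15 mm or more off the middle line, heights within 4 mm, level or upright within 0.1 rad). The handled tray sits level on the base tray within 8 mm sideways, 4 mm in height and 0.08 rad. All at rest (((y of long_spindle in the frame of base_tray between 0.015 and 0.075 m and x of long_spindle in the frame of base_tray between -0.065 and 0.065 m and z of long_spindle in the frame of base_tray between 0.018 and 0.026 m and y of knob in the frame of base_tray between -0.075 and -0.015 m and x of knob in the frame of base_tray between -0.065 and 0.065 m and z of knob in the frame of base_tray between 0.006 and 0.014 m) or (y of long_spindle in the frame of base_tray between -0.075 and -0.015 m and x of long_spindle in the frame of base_tray between -0.065 and 0.065 m and z of long_spindle in the frame of base_tray between 0.018 and 0.026 m and y of knob in the frame of base_tray between 0.015 and 0.075 m and x of knob in the frame of base_tray between -0.065 and 0.065 m and z of knob in the frame of base_tray between 0.006 and 0.014 m)) and ((y of short_spindle in the frame of top_tray between 0.015 and 0.075 m and x of short_spindle in the frame of top_tray between -0.065 and 0.065 m and z of short_spindle in the frame of top_tray between 0.018 and 0.026 m and y of disc in the frame of top_tray between -0.075 and -0.015 m and x of disc in the frame of top_tray between -0.065 and 0.065 m and z of disc in the frame of top_tray between 0.006 and 0.014 m) or (y of short_spindle in the frame of top_tray between -0.075 and -0.015 m and x of short_spindle in the frame of top_tray between -0.065 and 0.065 m and z of short_spindle in the frame of top_tray between 0.018 and 0.026 m and y of disc in the frame of top_tray between 0.015 and 0.075 m and x of disc in the frame of top_tray between -0.065 and 0.065 m and z of disc in the frame of top_tray between 0.006 and 0.014 m)) and horizontal distance between top_tray and base_tray below 0.008 m and z of top_tray in the frame of base_tray between 0.052 and 0.06 m and angle between the x axis of top_tray and the x axis of base_tray, either way round below 0.08 rad and angle between top_tray's own z axis and vertical below 0.04 rad and angle between each of knob, disc's own z axis and vertical below 0.12 rad and angle between long_spindle's own x axis and vertical between 1.47 and 1.67 rad and angle between short_spindle's own x axis and vertical between 1.47 and 1.67 rad and linear speed of each of long_spindle, short_spindle, knob, disc, top_tray below 0.02 m/s); the robot touches nothing.
It fails at once if the finial is moved more than 25 mm (distance of finial from where it was at the start of the episode above 0.025 m).
It fails at once if the sanding block is moved more than 25 mm (distance of sanding_block from where it was at the start of the episode above 0.025 m).
It fails at once if the wax jar is moved more than 25 mm (distance of wax_jar from where it was at the start of the episode above 0.025 m).
It also fails if it takes over 122 s, if anything falls off the work surface, if the arm or the gripper's body presses on something with over 40 N, if the wrist force passes 120 N, or if a joint passes its speed limit or range.

## Working session

There is one attempt and no reset: what is moved stays moved. The work goes in short steps, Python scripts to look and compute and a tool call to move; the robot and the scene stay as the last step left them, time stands still between calls to the robot, and variables do not carry over. Pictures are saved under pics/ and viewed, at most 14 in all, crops included, and the job is handed in when it is done.

Besides the shell and the picture viewer there is one more tool, called as name([rows], argument=value, ...), one row to a line, values as JSON. apply_moves: Moves the arm, as the interface text tells. Its arguments: {"type":"object","properties":{"moves":{"type":"array"},"hand":{"type":"number"}},"required":["moves"]}

```bash
mkdir -p pics; cat > h.py <<'E'
import numpy as np, cv2
from station import r, imaging, models
NAMES=["base_tray","top_tray","long_spindle","short_spindle","knob","disc","finial","sanding_block","wax_jar"]
def ray(p,uv):
    q=cv2.undistortPoints(np.array([[uv]],float),np.array(p["intrinsics"]),np.array(p["dist"]))[0,0]
    d=np.array(p["orientation"])@np.array([q[0],q[1],1.]); return np.array(p["eye"]),d/np.linalg.norm(d)
def onz(p,uv,z):
    e,d=ray(p,uv); return e+d*(z-e[2])/d[2]
def tri(rs):
    A=np.zeros((3,3));b=np.zeros(3)
    for e,d in rs:
        M=np.eye(3)-np.outer(d,d);A+=M;b+=M@e
    return np.linalg.solve(A,b)
def proj(p,X):
    R=np.array(p["orientation"]);e=np.array(p["eye"])
    return cv2.projectPoints(np.array(X,float).reshape(-1,3),cv2.Rodrigues(R.T)[0],-R.T@e,np.array(p["intrinsics"]),np.array(p["dist"]))[0][:,0]
E
python3 - <<'E'
from h import *
P={c:imaging.capture(c) for c in("scene","top","wrist")}
for c in P:
    cv2.imwrite(f"pics/a_{c}.png",P[c]["frame"]); print(c,np.round(P[c]["eye"],3),np.round(P[c]["orientation"],2).tolist(),P[c]["intrinsics"][0][0])
for n in NAMES:
    for c in P:
        for d in models.place_of(P[c],n)[:3]:
            uv=np.array(d["at"])*[512,384]; print(n,c,round(d["confidence"],2),uv.round(1),onz(P[c],uv,0.0).round(3))
s=r.sense();print(s)
E
```

```text
scene [1.221 0.588 0.694] [[-0.68, 0.44, -0.59], [0.74, 0.41, -0.53], [0.01, -0.8, -0.6]] 475.5752037033054
top [ 0.492 -0.008  0.963] [[0.02, -1.0, 0.09], [-1.0, -0.02, -0.01], [0.01, -0.09, -1.0]] 459.37148501875714
wrist [ 0.072 -0.626  0.384] [[-0.24, 0.93, 0.28], [0.97, 0.23, 0.07], [0.0, 0.29, -0.96]] 284.3833109024652
base_tray scene 0.73 [371.7 255.5] [0.554 0.294 0.   ]
base_tray top 0.73 [115.6 190.4] [0.56  0.294 0.   ]
top_tray scene 0.63 [178.2 150.1] [ 0.569 -0.302  0.   ]
top_tray top 0.7 [384.9 179.5] [ 0.594 -0.281  0.   ]
top_tray top 0.65 [286.  194.6] [ 0.558 -0.069  0.   ]
long_spindle scene 0.87 [279.6 155.6] [ 0.401 -0.086  0.   ]
long_spindle top 0.82 [283.7 256. ] [ 0.43  -0.066  0.   ]
long_spindle top 0.15 [115.8 191.5] [0.558 0.294 0.   ]
short_spindle scene 0.66 [243.8 179.5] [ 0.544 -0.08   0.   ]
short_spindle top 0.59 [284.3 195.3] [ 0.557 -0.066  0.   ]
knob scene 0.7 [248.6 230.9] [0.672 0.059 0.   ]
knob top 0.55 [283.6 196.5] [ 0.554 -0.064  0.   ]
knob top 0.49 [225.  140.6] [0.671 0.062 0.   ]
disc scene 0.67 [340.5 177.3] [0.371 0.089 0.   ]
dis
[... 537 characters left out ...]
114595e+01, -1.48159234e+01]), 'joint_velocities': array([ 0.05159426, -0.02088579, -0.00342449, -0.01050339, -0.05006387,
        0.0505376 ]), 'effort': array([ 1.45581434e-03, -3.90465939e+01,  1.87620950e+01,  4.22423691e+00,
        1.55374082e-02, -2.64416099e-05]), 'tcp_pos': array([ 0.14846788, -0.60709938,  0.22254496]), 'ee_rot': array([[-9.71379925e-01, -2.37531139e-01, -1.53281184e-05],
       [-2.37531139e-01,  9.71379925e-01,  6.34606094e-06],
       [ 1.33820394e-05,  9.80534162e-06, -1.00000000e+00]]), 'wrist_force': array([0.24540983, 0.33552736, 0.75805727]), 'moment': array([ 0.0168842 , -0.04088484, -0.01193942]), 'gripper_force': 0.0, 'gripper_width': 1.0016787021564642}
```

```bash
python3 - <<'E'
import cv2
a=cv2.imread("pics/a_top.png");cv2.imwrite("pics/a_top2.png",cv2.resize(a,(800,600),interpolation=cv2.INTER_CUBIC))
a=cv2.imread("pics/a_scene.png");cv2.imwrite("pics/a_scene2.png",cv2.resize(a,(800,600),interpolation=cv2.INTER_CUBIC))
E
```

```text
(no output)
```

View pics/a_top2.png

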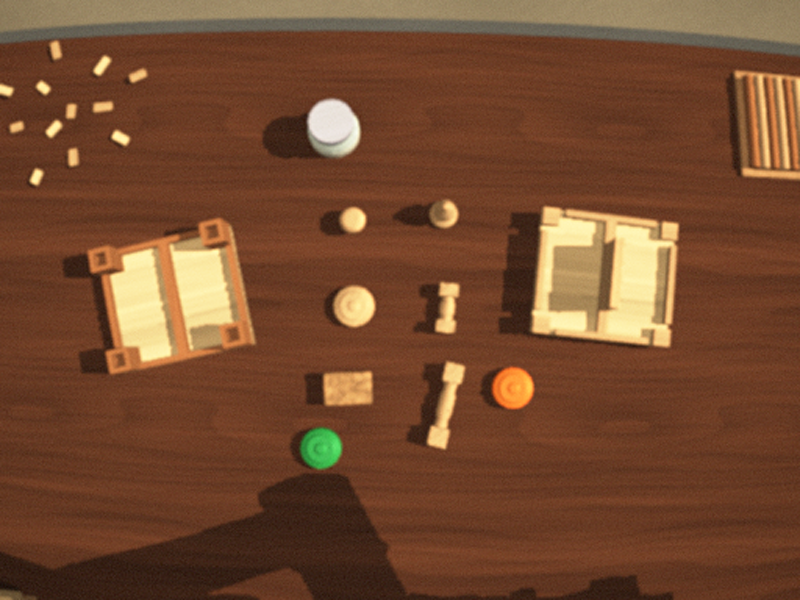

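View pics/a_scene2.png

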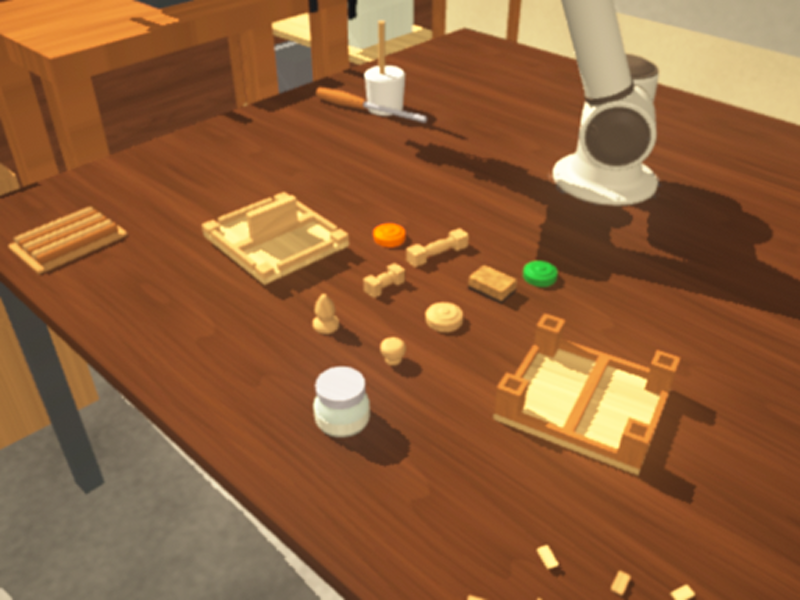

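Both views agree. In the 800 px top view the base tray is at about (173,297), the handled tray (605,278), plain disc (354,306), knob (352,220), short spindle (447,308) and long spindle (446,405). The green disc (321,448) and orange disc (513,388) are the look-alikes. Next I fit simple models to the network masks in both views.

```bash
cat > fit.py <<'E'
from h import *
from scipy.optimize import minimize
def box(x0,x1,y0,y1,z0,z1): return np.array([[x,y,z] for x in(x0,x1) for y in(y0,y1) for z in(z0,z1)])/1000
def cyl(d,z0,z1):
    t=np.arange(24)*np.pi/12; return np.array([[d/2*np.cos(a),d/2*np.sin(a),z] for a in t for z in(z0,z1)])/1000
C=[(sx,sy) for sx in(-68,68) for sy in(-78,78)]
M={"base_tray":[box(-83,83,-93,93,0,22)]+[box(x-15,x+15,y-15,y+15,0,56) for x,y in C],
"top_tray":[box(-83,83,-93,93,0,22),box(-45,45,-7,7,0,68)],
"long_spindle":[box(-55,-35,-12,12,-12,12),box(35,55,-12,12,-12,12),box(-40,40,-9,9,-9,9)],
"short_spindle":[box(-32,-14,-12,12,-12,12),box(14,32,-12,12,-12,12),box(-14,14,-9,9,-9,9)],
"knob":[cyl(24,0,26),cyl(34,16,26),cyl(20,26,30)],"disc":[cyl(54,0,14),cyl(20,14,20)]}
def render(p,parts,x,y,z,a):
    R=np.array([[np.cos(a),-np.sin(a),0],[np.sin(a),np.cos(a),0],[0,0,1]]);m=np.zeros((768,1024),np.uint8)
    for q in parts:
        h=cv2.convexHull((proj(p,q@R.T+[x,y,z])*2*16).astype(np.float32)).astype(np.int32)
        cv2.fillConvexPoly(m,h,255,cv2.LINE_AA,4)
    return cv2.resize(m,(512,384),interpolation=cv2.INTER_AREA)/255.
def mask(p,n,guess,z):
    best=None;g=proj(p,[guess[0],guess[1],z])[0]
    for d in models.cut_out(p,n):
        ys,xs=np.nonzero(d["region"])
        if len(xs)<20: continue
        dd=np.hypot(xs.mean()-g[0],ys.mean()-g[1])
        if dd<30 and(best is None or dd<best[0]): best=(dd,d)
    return None if best is None else best[1]["region"].astype(float)
def fit(views,n,g,z,zfree=True):
    ms=[(p,mask(p,n,g,z)) for p in views]; ms=[(p,m) for p,m in ms if m is not None]
    if not ms: return None
    def cost(v):
        return sum(1-np.minimum(k,m).sum()/np.maximum(k,m).sum() for p,m in ms for k in[render(p,M[n],v[0],v[1],v[3] if zfree else z,v[2])])
    o=None
    for da in ([0] if n in("knob","disc") else [-.15,0,.15]):
        v0=np.array([g[0],g[1],g[2]+da,z][:4 if zfree else 3]); s=np.array([.01,.01,.1,.008][:len(v0)])
        q=minimize(cost,v0,method="Nelder-Mead",options=dict(initial_simplex=np.vstack([v0]+[v0+np.eye(len(v0))[i]*s[i] for i in range(len(v0))]),xatol=1e-4,fatol=1e-4,maxiter=300))
        if o is None or q.fun<o.fun:o=q
    return o.x,o.fun,len(ms)
E
python3 - <<'E'
from fit import *
v=[imaging.capture("scene"),imaging.capture("top")]
G={"base_tray":(.553,.288,.2,0),"top_tray":(.58,-.28,-.08,.012),"long_spindle":(.42,-.068,-.2,.012),"short_spindle":(.548,-.068,0,.012),"knob":(.665,.06,0,0),"disc":(.55,.055,0,0)}
for n,g in G.items():
    f=fit(v,n,g[:3],g[3]);f2=fit(v,n,g[:3],g[3],False)
    for q in(f,f2):
        print(n,q and (q[0].round(4).tolist(),"yaw",round(np.degrees(q[0][2]),1),round(q[1],3),q[2]))
E
```

```text
base_tray ([0.557, 0.3011, 0.2376, -0.0013], 'yaw', np.float64(13.6), np.float64(0.071), 2)
base_tray ([0.5577, 0.3011, 0.2356], 'yaw', np.float64(13.5), np.float64(0.073), 2)
top_tray ([0.595, -0.2801, -0.1009, 0.0111], 'yaw', np.float64(-5.8), np.float64(0.082), 2)
top_tray ([0.5951, -0.2797, -0.1013], 'yaw', np.float64(-5.8), np.float64(0.082), 2)
long_spindle ([0.4231, -0.0669, -0.2218, 0.0102], 'yaw', np.float64(-12.7), np.float64(0.441), 2)
long_spindle ([0.4236, -0.0667, -0.213], 'yaw', np.float64(-12.2), np.float64(0.445), 2)
short_spindle ([0.5507, -0.0672, -0.0824, 0.0107], 'yaw', np.float64(-4.7), np.float64(0.385), 2)
short_spindle ([0.551, -0.0669, -0.0838], 'yaw', np.float64(-4.8), np.float64(0.389), 2)
knob ([0.6642, 0.0601, 0.1008, -0.0032], 'yaw', np.float64(5.8), np.float64(0.473), 2)
knob ([0.6663, 0.0623, 0.0715], 'yaw', np.float64(4.1), np.float64(0.481), 2)
disc ([0.5513, 0.0566, 0.0431, -0.0023], 'yaw', np.float64(2.5), np.float64(0.296), 2)
disc ([0.5519, 0.057, -0.0152], 'yaw', np.float64(-0.9), np.float64(0.302), 2)
```

```bash
cat > plan.py <<'E'
import sys
from h import *
# args: x,y,z,closing_angle_deg (world) ... waypoints; '-' keeps value. Prints turn then shift rows.
s=r.sense();p=np.array(s["tcp_pos"]);R=np.array(s["ee_rot"]);a=np.degrees(np.arctan2(R[1,1],R[0,1]))
print("now",p.round(4),"ang",round(a,2),"tilt",R[:2,2].round(4),"j",np.round(s["joints"],0),"t",s["time_s"])
for w in sys.argv[1:]:
    f=w.split(",");T=np.array([p[i] if f[i]=="-" else float(f[i]) for i in range(3)])
    b=a if len(f)<4 or f[3]=="-" else float(f[3])
    d=(b-a+90)%180-90; n=int(np.ceil(abs(d)/7.1))
    if n: print(f"  turn {n} x {-d/n:.2f}")
    a=a+d; c,q=np.cos(np.radians(a)),np.sin(np.radians(a))
    Rn=np.array([[q,c,0],[-c,q,0],[0,0,-1]]) # x = y x z(down): cols x,y,z
    v=Rn.T@(T-p); m=max(1,int(np.ceil(np.linalg.norm(v)/.040)))
    print("  shift",m,"x",(v/m).round(4).tolist(),"-> ",T.round(4).tolist(),round(a,1)); p=T
E
python3 plan.py .4235,-.067,.12,77.5 -,-,.004
```

```text
now [ 0.1485 -0.6071  0.2226] ang 103.74 tilt [ 0. -0.] j [-61.  22.   0.   0. -68. -15.] t 2.8
  turn 4 x 6.56
  shift 16 x [0.0095, 0.0367, 0.0064] ->  [0.4235, -0.067, 0.12] 77.5
  shift 3 x [0.0, 0.0, 0.0387] ->  [0.4235, -0.067, 0.004] 77.5
```

```bash
sed -i 's/Rn=.*/Rn=np.array([[-q,c,0],[c,q,0],[0,0,-1]])/' plan.py
python3 plan.py .4235,-.067,.12,77.5 -,-,.004
```

```text
now [ 0.1485 -0.6071  0.2226] ang 103.74 tilt [ 0. -0.] j [-61.  22.   0.   0. -68. -15.] t 2.8
  turn 4 x 6.56
  shift 16 x [-0.0095, 0.0367, 0.0064] ->  [0.4235, -0.067, 0.12] 77.5
  shift 3 x [0.0, 0.0, 0.0387] ->  [0.4235, -0.067, 0.004] 77.5
```

apply_moves([
  [[0,0,0],6.56],
  [[0,0,0],6.56],
  [[0,0,0],6.56],
  [[0,0,0],6.56],
], hand=0.06)

```text
time_s: 3.13
tcp_pos: [0.1485, -0.6071, 0.2226]
ee_rot: [[-0.975, 0.222, -0.0], [0.222, 0.975, -0.0], [0.0, -0.0, -1.0]]
wrist_force: [-0.6, 0.1, 0.7]
gripper_width: 0.777
gripper_force: 0.0
```

apply_moves([
  [[-0.0095,0.0367,0.0064],0],
  [[-0.0095,0.0367,0.0064],0],
  [[-0.0095,0.0367,0.0064],0],
  [[-0.0095,0.0367,0.0064],0],
  [[-0.0095,0.0367,0.0064],0],
])

```text
time_s: 3.55
tcp_pos: [0.235, -0.4368, 0.1904]
ee_rot: [[-0.976, 0.217, 0.0], [0.217, 0.976, -0.0], [-0.0, -0.0, -1.0]]
wrist_force: [1.2, -0.0, -0.1]
gripper_width: 0.693
gripper_force: 0.0
```

apply_moves([
  [[-0.0095,0.0367,0.0064],0],
  [[-0.0095,0.0367,0.0064],0],
  [[-0.0095,0.0367,0.0064],0],
  [[-0.0095,0.0367,0.0064],0],
  [[-0.0095,0.0367,0.0064],0],
])

```text
time_s: 3.97
tcp_pos: [0.3212, -0.2678, 0.1587]
ee_rot: [[-0.976, 0.217, 0.001], [0.217, 0.976, -0.001], [-0.001, -0.0, -1.0]]
wrist_force: [0.3, -0.4, -0.3]
gripper_width: 0.688
gripper_force: 0.0
```

apply_moves([
  [[-0.0095,0.0367,0.0064],0],
  [[-0.0095,0.0367,0.0064],0],
  [[-0.0095,0.0367,0.0064],0],
  [[-0.0095,0.0367,0.0064],0],
  [[-0.0095,0.0367,0.0064],0],
])

```text
time_s: 4.38
tcp_pos: [0.4075, -0.0986, 0.1268]
ee_rot: [[-0.976, 0.216, 0.001], [0.216, 0.976, 0.0], [-0.001, 0.0, -1.0]]
wrist_force: [1.4, -0.3, 0.3]
gripper_width: 0.692
gripper_force: 0.0
```

apply_moves([
  [[-0.0095,0.0367,0.0064],0],
  [[0,0,0],0],
])

```text
time_s: 4.55
tcp_pos: [0.4272, -0.0624, 0.1199]
ee_rot: [[-0.978, 0.21, 0.002], [0.21, 0.978, 0.0], [-0.002, 0.001, -1.0]]
wrist_force: [-0.3, 0.7, 0.9]
gripper_width: 0.686
gripper_force: 0.0
```

```bash
python3 - <<'E'
from fit import *
p=imaging.capture("wrist");t=imaging.capture("top")
cv2.imwrite("pics/b_wrist.png",p["frame"])
for n,g in {"long_spindle":(.4235,-.067,-.21,.012)}.items():
    for v in([p],): print(n,fit(v,n,g[:3],g[3],False))
E
python3 plan.py .4235,-.067,.004,77.5
```

```text
long_spindle (array([ 0.4267884 , -0.0677424 , -0.21923984]), np.float64(0.0752300552013706), 1)
now [ 0.4238 -0.0664  0.1201] ang 77.57 tilt [-0.0006 -0.0001] j [  13.    9.  -34.   -0.  -46. -115.] t 4.7
  turn 1 x 0.07
  shift 3 x [0.0001, -0.0002, 0.0387] ->  [0.4235, -0.067, 0.004] 77.5
```

View pics/b_wrist.png

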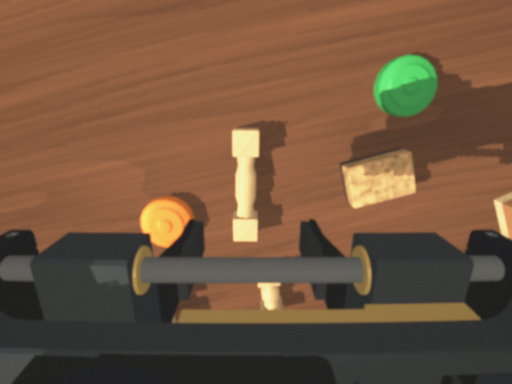

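The wrist view shows the long spindle at (245,185), centred between the fingers. The orange disc (165,220) and the cork block (380,180) are clear of them. Next I descend and grip.

apply_moves([
  [[0,-0.001,0.038],0],
  [[0,0,0.038],0],
  [[0,0,0.03],0],
  [[0,0,0.01],0],
  [[0,0,0],0],
])

```text
time_s: 5.12
tcp_pos: [0.4216, -0.0693, 0.0023]
ee_rot: [[-0.976, 0.219, -0.005], [0.219, 0.976, -0.001], [0.005, -0.002, -1.0]]
wrist_force: [-0.4, -0.2, -0.3]
gripper_width: 0.688
gripper_force: 0.0
```

apply_moves([
  [[0,0,0],0],
  [[0,0,0],0],
  [[0,0,0],0],
  [[0,0,0],0],
  [[0,0,0],0],
], hand=0.0)

```text
time_s: 5.53
tcp_pos: [0.4243, -0.0677, 0.005]
ee_rot: [[-0.976, 0.217, 0.002], [0.217, 0.976, 0.0], [-0.002, 0.001, -1.0]]
wrist_force: [-1.1, -1.3, -0.4]
gripper_width: 0.397
gripper_force: 0.0
```

apply_moves([
  [[0,0,0],0],
  [[0,0,-0.02],0],
  [[0,0,-0.04],0],
  [[0,0,-0.04],0],
  [[0,0,-0.03],0],
])

```text
time_s: 5.95
tcp_pos: [0.4243, -0.0676, 0.1372]
ee_rot: [[-0.976, 0.216, 0.003], [0.216, 0.976, 0.0], [-0.003, 0.001, -1.0]]
wrist_force: [1.7, -0.2, 0.6]
gripper_width: 0.039
gripper_force: 0.0
```

```bash
python3 - <<'E'
import numpy as np
a=.2366;c,s=np.cos(a),np.sin(a)
for y in(-42,40):print(y,.5575-s*y/1000,.301+c*y/1000)
E
python3 plan.py .548,.3405,.13,103.5 -,-,.016
```

```text
-42 0.5673447458097389 0.26017009698833915
40 0.5481240516097725 0.3398856219158674
now [ 0.4243 -0.0676  0.1372] ang 77.54 tilt [0.003  0.0001] j [  13.    8.  -33.    0.  -49. -115.] t 5.95
  turn 4 x -6.49
  shift 11 x [-0.0196, 0.0335, 0.0007] ->  [0.548, 0.3405, 0.13] 103.5
  shift 3 x [0.0, 0.0, 0.038] ->  [0.548, 0.3405, 0.016] 103.5
```

The fingers hadn't closed yet (about 60 mm/s), so I go again and wait longer.

apply_moves([
  [[0,0,0],0],
  [[0,0,0],0],
  [[0,0,0],0],
  [[0,0,0],0],
  [[0,0,0],0],
], hand=0.05)

```text
time_s: 6.37
tcp_pos: [0.4228, -0.0678, 0.1328]
ee_rot: [[-0.976, 0.217, -0.003], [0.217, 0.976, -0.001], [0.003, -0.001, -1.0]]
wrist_force: [-0.0, 0.1, -0.5]
gripper_width: 0.336
gripper_force: 0.0
```

apply_moves([
  [[0,0,0],0],
  [[0,0,0],0],
  [[0,0,0],0],
  [[0,0,0],0],
  [[0,0,0],0],
])

```text
time_s: 6.78
tcp_pos: [0.4237, -0.0677, 0.134]
ee_rot: [[-0.976, 0.216, -0.0], [0.216, 0.976, -0.0], [0.0, -0.0, -1.0]]
wrist_force: [0.4, 0.2, -0.5]
gripper_width: 0.564
gripper_force: 0.0
```

```bash
python3 - <<'E'
from fit import *
v=[imaging.capture("wrist"),imaging.capture("scene")]
print(fit(v[:1],"long_spindle",(.4235,-.067,-.21),.012,False),fit(v[1:],"long_spindle",(.4235,-.067,-.21),.012,False))
E
python3 plan.py .4243,-.0676,.004,77.5
```

```text
(array([ 0.42743547, -0.06795949, -0.22251087]), np.float64(0.08647204407128695), 1) (array([ 0.42163705, -0.06635516, -0.19509325]), np.float64(0.1457456660546882), 1)
now [ 0.4238 -0.0677  0.1342] ang 77.5 tilt [0.0001 0.    ] j [  13.    8.  -33.   -0.  -49. -115.] t 6.9833
  turn 1 x -0.00
  shift 4 x [-0.0001, 0.0, 0.0325] ->  [0.4243, -0.0676, 0.004] 77.5
```

apply_moves([
  [[0,0,0.04],0],
  [[0,0,0.04],0],
  [[0,0,0.034],0],
  [[0,0,0.0145],0],
  [[0,0,0],0],
])

```text
time_s: 7.4
tcp_pos: [0.4212, -0.0682, 0.0027]
ee_rot: [[-0.976, 0.217, -0.008], [0.217, 0.976, -0.002], [0.007, -0.003, -1.0]]
wrist_force: [-0.2, -0.2, 1.2]
gripper_width: 0.576
gripper_force: 0.0
```

apply_moves([
  [[0,0,0],0],
  [[0,0,0],0],
  [[0,0,0],0],
  [[0,0,0],0],
  [[0,0,0],0],
], hand=0.0)

```text
time_s: 7.82
tcp_pos: [0.4245, -0.0675, 0.0067]
ee_rot: [[-0.976, 0.216, 0.003], [0.216, 0.976, 0.001], [-0.002, 0.001, -1.0]]
wrist_force: [-0.4, 1.0, -0.5]
gripper_width: 0.282
gripper_force: 0.0
```

apply_moves([
  [[0,0,0],0],
  [[0,0,0],0],
  [[0,0,0],0],
  [[0,0,0],0],
  [[0,0,0],0],
])

```text
time_s: 8.23
tcp_pos: [0.4243, -0.0675, 0.0065]
ee_rot: [[-0.976, 0.216, 0.002], [0.216, 0.976, 0.0], [-0.001, 0.001, -1.0]]
wrist_force: [-1.3, 0.5, 7.2]
gripper_width: 0.224
gripper_force: 30.0
```

apply_moves([
  [[0,0,0],0],
  [[0,0,-0.02],0],
  [[0,0,-0.04],0],
  [[0,0,-0.04],0],
  [[0,0,-0.03],0],
])

```text
time_s: 8.65
tcp_pos: [0.4242, -0.0677, 0.1385]
ee_rot: [[-0.976, 0.216, 0.003], [0.216, 0.976, 0.0], [-0.003, 0.001, -1.0]]
wrist_force: [1.4, 0.9, -1.5]
gripper_width: 0.23
gripper_force: 30.0
```

```bash
python3 plan.py .548,.3405,.13,103.5 -,-,.016
```

```text
now [ 0.4242 -0.0677  0.1385] ang 77.53 tilt [0.0026 0.0001] j [  13.    8.  -33.    0.  -49. -115.] t 8.65
  turn 4 x -6.49
  shift 11 x [-0.0196, 0.0335, 0.0008] ->  [0.548, 0.3405, 0.13] 103.5
  shift 3 x [0.0, 0.0, 0.038] ->  [0.548, 0.3405, 0.016] 103.5
```

Gripped at a 19.5 mm opening. Next I carry it to the base tray's +y compartment.

apply_moves([
  [[0,0,0],-6.49],
  [[0,0,0],-6.49],
  [[0,0,0],-6.49],
  [[0,0,0],-6.49],
])

```text
time_s: 8.98
tcp_pos: [0.4234, -0.0677, 0.1359]
ee_rot: [[-0.971, -0.238, 0.001], [-0.238, 0.971, 0.0], [-0.001, 0.0, -1.0]]
wrist_force: [-0.3, -0.8, -1.1]
gripper_width: 0.229
gripper_force: 30.0
```

apply_moves([
  [[-0.0196,0.0335,0.0008],0],
  [[-0.0196,0.0335,0.0008],0],
  [[-0.0196,0.0335,0.0008],0],
  [[-0.0196,0.0335,0.0008],0],
  [[-0.0196,0.0335,0.0008],0],
])

```text
time_s: 9.4
tcp_pos: [0.4799, 0.1196, 0.1317]
ee_rot: [[-0.973, -0.233, -0.0], [-0.233, 0.973, 0.0], [0.0, 0.0, -1.0]]
wrist_force: [0.2, -0.5, -0.0]
gripper_width: 0.231
gripper_force: 30.0
```

apply_moves([
  [[-0.0196,0.0335,0.0008],0],
  [[-0.0196,0.0335,0.0008],0],
  [[-0.0196,0.0335,0.0008],0],
  [[-0.0196,0.0335,0.0008],0],
  [[-0.0196,0.0335,0.0008],0],
])

```text
time_s: 9.82
tcp_pos: [0.5362, 0.3054, 0.1273]
ee_rot: [[-0.972, -0.233, -0.001], [-0.233, 0.972, -0.0], [0.001, -0.0, -1.0]]
wrist_force: [1.1, -0.2, -1.2]
gripper_width: 0.227
gripper_force: 30.0
```

apply_moves([
  [[-0.0196,0.0335,0.0008],0],
  [[0,0,0],0],
  [[0,0,0],0],
])

```text
time_s: 10.07
tcp_pos: [0.5472, 0.3424, 0.1254]
ee_rot: [[-0.972, -0.235, -0.001], [-0.235, 0.972, -0.001], [0.002, -0.001, -1.0]]
wrist_force: [0.4, -0.3, -0.4]
gripper_width: 0.228
gripper_force: 30.0
```

```bash
python3 - <<'E'
from fit import *
p=imaging.capture("wrist");cv2.imwrite("pics/c.png",p["frame"])
e=imaging.capture("top")
print(fit([e,imaging.capture("scene")],"base_tray",(.5575,.301,.236),0,False))
E
python3 plan.py .548,.3405,.018,103.5
```

```text
(array([0.55737456, 0.30074509, 0.23901831]), np.float64(0.329133530079587), 2)
now [0.5474 0.3396 0.1272] ang 103.39 tilt [-0.0002 -0.0001] j [  46.   28.   -4.   -0.  -58. -123.] t 10.3167
  turn 1 x -0.11
  shift 3 x [-0.0003, 0.0003, 0.0364] ->  [0.548, 0.3405, 0.018] 103.5
```

View pics/c.png

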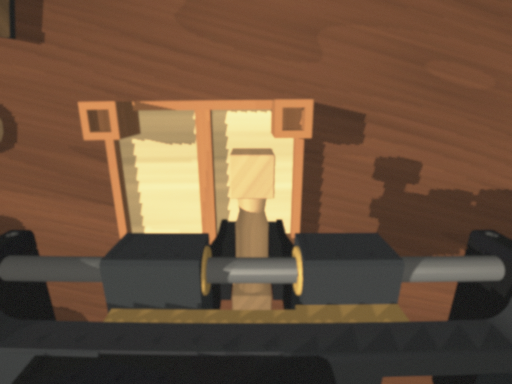

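The wrist view shows the spindle (252,170) parallel to the divider (206,170) and clear of the post (292,120). Next I lower and release it.

apply_moves([
  [[0,0,0.035],0],
  [[0,0,0.03],0],
  [[0,0,0.02],0],
  [[0,0,0.012],0],
  [[0,0,0.006],0],
])

```text
time_s: 10.73
tcp_pos: [0.547, 0.3394, 0.0224]
ee_rot: [[-0.973, -0.232, -0.002], [-0.232, 0.973, -0.002], [0.002, -0.001, -1.0]]
wrist_force: [-0.1, 0.8, -0.0]
gripper_width: 0.23
gripper_force: 30.0
```

apply_moves([
  [[0,0,0.004],0],
  [[0,0,0.0015],0],
  [[0,0,0],0],
  [[0,0,0],0],
])

```text
time_s: 11.07
tcp_pos: [0.5483, 0.3414, 0.0197]
ee_rot: [[-0.972, -0.233, 0.002], [-0.233, 0.972, 0.002], [-0.002, 0.001, -1.0]]
wrist_force: [-0.8, -0.1, -0.5]
gripper_width: 0.231
gripper_force: 30.0
```

apply_moves([
  [[0,0,0],0],
  [[0,0,0],0],
  [[0,0,0],0],
  [[0,0,0],0],
  [[0,0,0],0],
], hand=0.036)

```text
time_s: 11.48
tcp_pos: [0.5477, 0.341, 0.0185]
ee_rot: [[-0.973, -0.233, 0.0], [-0.233, 0.973, 0.0], [-0.0, 0.0, -1.0]]
wrist_force: [0.0, -0.1, -0.3]
gripper_width: 0.402
gripper_force: 0.0
```

apply_moves([
  [[0,0,-0.02],0],
  [[0,0,-0.04],0],
  [[0,0,-0.04],0],
  [[0,0,-0.02],0],
  [[0,0,0],0],
])

```text
time_s: 11.9
tcp_pos: [0.5505, 0.3431, 0.1452]
ee_rot: [[-0.972, -0.234, 0.01], [-0.234, 0.972, 0.008], [-0.011, 0.005, -1.0]]
wrist_force: [-0.0, 0.2, 1.4]
gripper_width: 0.412
gripper_force: 0.0
```

```bash
python3 plan.py .665,.061,.11,103.5 -,-,.004; python3 - <<'E'
from fit import *
print(fit([imaging.capture("wrist")],"long_spindle",(.548,.3405,.236),.022,False))
E
```

```text
now [0.5505 0.3431 0.1452] ang 103.52 tilt [0.0098 0.0076] j [  46.   27.   -3.    0.  -59. -123.] t 11.9
  turn 1 x 0.02
  shift 8 x [-0.0057, -0.0376, 0.0044] ->  [0.665, 0.061, 0.11] 103.5
  shift 3 x [0.0, 0.0, 0.0353] ->  [0.665, 0.061, 0.004] 103.5
None
```

apply_moves([
  [[-0.0057,-0.0376,0.0044],0],
  [[-0.0057,-0.0376,0.0044],0],
  [[-0.0057,-0.0376,0.0044],0],
  [[-0.0057,-0.0376,0.0044],0],
  [[-0.0057,-0.0376,0.0044],0],
], hand=0.06)

```text
time_s: 12.42
tcp_pos: [0.6182, 0.1627, 0.1139]
ee_rot: [[-0.972, -0.233, -0.004], [-0.233, 0.972, -0.002], [0.004, -0.001, -1.0]]
wrist_force: [0.8, 0.5, 0.8]
gripper_width: 0.658
gripper_force: 0.0
```

apply_moves([
  [[-0.0057,-0.0376,0.0044],0],
  [[-0.0057,-0.0376,0.0044],0],
  [[-0.0057,-0.0376,0.0044],0],
  [[0,0,0],0],
  [[0,0,0],0],
])

```text
time_s: 12.83
tcp_pos: [0.661, 0.0563, 0.1001]
ee_rot: [[-0.974, -0.229, -0.005], [-0.229, 0.974, -0.001], [0.005, -0.0, -1.0]]
wrist_force: [0.7, 0.2, 0.1]
gripper_width: 0.688
gripper_force: 0.0
```

```bash
python3 - <<'E'
from fit import *
w=imaging.capture("wrist");t=imaging.capture("top");s=imaging.capture("scene")
cv2.imwrite("pics/d_top.png",t["frame"]);cv2.imwrite("pics/d_w.png",w["frame"])
print(fit([w],"knob",(.665,.061,0),.0,False))
print(fit([t,s],"long_spindle",(.548,.3405,.236),.022))
E
python3 plan.py .665,.061,.01,103.5
```

```text
(array([ 0.66913239,  0.05955317, -0.00522676]), np.float64(0.11414203573008197), 1)
(array([0.53616463, 0.33850087, 0.23849551, 0.00877381]), np.float64(0.07161735761816979), 1)
now [0.6616 0.0603 0.1031] ang 103.57 tilt [-0.0002  0.    ] j [ 19.  31.  -2.  -0. -56. -96.] t 13.1333
  turn 1 x 0.07
  shift 3 x [-0.0011, -0.0, 0.031] ->  [0.665, 0.061, 0.01] 103.5
```

View pics/d_w.png

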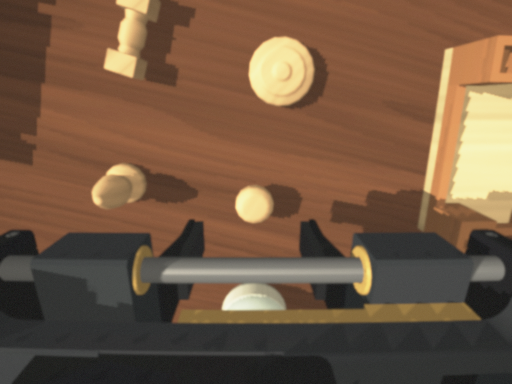

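The wrist view shows the knob (254,204) in line between the fingers, with the finial (120,185) clear of them. Next I descend and grip.

apply_moves([
  [[-0.005,-0.001,0.02],0],
  [[0,0,0.03],0],
  [[0,0,0.025],0],
  [[0,0,0.013],0],
  [[0,0,0.005],0],
])

```text
time_s: 13.55
tcp_pos: [0.6653, 0.0596, 0.0076]
ee_rot: [[-0.972, -0.234, -0.005], [-0.234, 0.972, -0.001], [0.005, -0.0, -1.0]]
wrist_force: [-0.2, 0.1, -0.1]
gripper_width: 0.693
gripper_force: 0.0
```

apply_moves([
  [[0,0,0],0],
  [[0,0,0],0],
  [[0,0,0],0],
  [[0,0,0],0],
  [[0,0,0],0],
], hand=0.0)

```text
time_s: 13.97
tcp_pos: [0.6679, 0.0593, 0.0116]
ee_rot: [[-0.973, -0.233, 0.002], [-0.233, 0.973, 0.001], [-0.002, 0.0, -1.0]]
wrist_force: [0.1, 0.3, -0.3]
gripper_width: 0.394
gripper_force: 0.3
```

apply_moves([
  [[0,0,0],0],
  [[0,0,0],0],
  [[0,0,0],0],
  [[0,0,0],0],
])

```text
time_s: 14.3
tcp_pos: [0.6678, 0.0593, 0.0114]
ee_rot: [[-0.972, -0.233, 0.002], [-0.233, 0.972, 0.0], [-0.002, -0.0, -1.0]]
wrist_force: [-1.0, 0.5, 6.1]
gripper_width: 0.374
gripper_force: 30.0
```

apply_moves([
  [[0,0,-0.02],0],
  [[0,0,-0.035],0],
  [[0,0,-0.04],0],
  [[0,0,-0.03],0],
  [[0,0,0],0],
])

```text
time_s: 14.72
tcp_pos: [0.6713, 0.0596, 0.1433]
ee_rot: [[-0.972, -0.234, 0.014], [-0.234, 0.972, 0.002], [-0.014, -0.001, -1.0]]
wrist_force: [0.4, 0.7, 1.0]
gripper_width: 0.372
gripper_force: 30.0
```

```bash
python3 plan.py .567,.260,.125,103.5 
```

```text
now [0.6713 0.0596 0.1433] ang 103.53 tilt [0.014  0.0021] j [ 19.  30.   1.   0. -61. -95.] t 14.7167
  turn 1 x 0.03
  shift 6 x [0.0091, 0.0365, 0.003] ->  [0.567, 0.26, 0.125] 103.5
```

apply_moves([
  [[0.0091,0.0365,0.003],0],
  [[0.0091,0.0365,0.003],0],
  [[0.0091,0.0365,0.003],0],
  [[0.0091,0.0365,0.003],0],
  [[0.0091,0.0365,0.003],0],
])

```text
time_s: 15.13
tcp_pos: [0.579, 0.227, 0.1193]
ee_rot: [[-0.973, -0.232, -0.001], [-0.232, 0.973, -0.0], [0.001, -0.0, -1.0]]
wrist_force: [-0.5, 0.2, 0.6]
gripper_width: 0.372
gripper_force: 30.0
```

apply_moves([
  [[0.0091,0.0365,0.003],0],
  [[0,0,0],0],
  [[0,0,0],0],
  [[0,0,0],0],
  [[0,0,0],0],
])

```text
time_s: 15.55
tcp_pos: [0.5634, 0.2584, 0.1169]
ee_rot: [[-0.973, -0.231, -0.0], [-0.231, 0.973, -0.0], [0.0, -0.0, -1.0]]
wrist_force: [0.7, -0.0, -0.1]
gripper_width: 0.371
gripper_force: 30.0
```

```bash
python3 plan.py .567,.260,.0225,103.5 
```

```text
now [0.5634 0.2584 0.1169] ang 103.38 tilt [-0.0004 -0.0003] j [  40.   27.   -8.   -0.  -55. -116.] t 15.55
  turn 1 x -0.12
  shift 3 x [-0.0013, 0.0003, 0.0315] ->  [0.567, 0.26, 0.0225] 103.5
```

apply_moves([
  [[-0.004,0.001,0.025],0],
  [[0,0,0.03],0],
  [[0,0,0.02],0],
  [[0,0,0.012],0],
  [[0,0,0.005],0],
])

```text
time_s: 15.97
tcp_pos: [0.5663, 0.2593, 0.0229]
ee_rot: [[-0.973, -0.231, -0.003], [-0.231, 0.973, -0.002], [0.004, -0.002, -1.0]]
wrist_force: [-0.2, -0.4, -1.3]
gripper_width: 0.37
gripper_force: 30.0
```

apply_moves([
  [[0,0,0.002],0],
  [[0,0,0],0],
  [[0,0,0],0],
  [[0,0,0],0],
  [[0,0,0],0],
])

```text
time_s: 16.38
tcp_pos: [0.5673, 0.2618, 0.0244]
ee_rot: [[-0.972, -0.233, 0.002], [-0.233, 0.972, 0.001], [-0.002, 0.001, -1.0]]
wrist_force: [-0.3, 1.0, 0.2]
gripper_width: 0.37
gripper_force: 30.0
```

apply_moves([
  [[0,-0.001,0.0015],0],
  [[0,0,0.001],0],
  [[0,0,0],0],
  [[0,0,0],0],
  [[0,0,0],0],
])

```text
time_s: 16.8
tcp_pos: [0.5672, 0.2605, 0.0215]
ee_rot: [[-0.972, -0.233, 0.001], [-0.233, 0.972, 0.0], [-0.001, 0.0, -1.0]]
wrist_force: [-0.7, -0.8, 5.6]
gripper_width: 0.37
gripper_force: 30.0
```

apply_moves([
  [[0,0,0],0],
  [[0,0,0],0],
  [[0,0,0],0],
  [[0,0,0],0],
  [[0,0,0],0],
], hand=0.046)

```text
time_s: 17.22
tcp_pos: [0.5668, 0.2603, 0.0202]
ee_rot: [[-0.973, -0.233, -0.001], [-0.233, 0.973, -0.0], [0.001, -0.0, -1.0]]
wrist_force: [-0.5, 0.2, -0.4]
gripper_width: 0.523
gripper_force: 0.0
```

apply_moves([
  [[0,0,-0.01],0],
  [[0,0,-0.03],0],
  [[0,0,-0.04],0],
  [[0,0,-0.04],0],
  [[0,0,-0.04],0],
])

```text
time_s: 17.63
tcp_pos: [0.5667, 0.2601, 0.1831]
ee_rot: [[-0.973, -0.233, 0.0], [-0.233, 0.973, -0.0], [-0.0, -0.0, -1.0]]
wrist_force: [-0.0, 2.1, -0.3]
gripper_width: 0.526
gripper_force: 0.0
```

apply_moves([
  [[0,0,-0.02],0],
  [[0,0,0],0],
  [[0,0,0],0],
  [[0,0,0],0],
], hand=0.04)

```text
time_s: 17.97
tcp_pos: [0.5662, 0.26, 0.2]
ee_rot: [[-0.973, -0.232, -0.002], [-0.232, 0.973, -0.0], [0.002, -0.0, -1.0]]
wrist_force: [-0.4, 0.7, -0.1]
gripper_width: 0.461
gripper_force: 0.0
```

```bash
python3 - <<'E'
from fit import *
w=imaging.capture("wrist");t=imaging.capture("top");s=imaging.capture("scene")
cv2.imwrite("pics/e.png",np.vstack([np.hstack([s["frame"][150:320,260:460],w["frame"][100:270,150:350]]),np.hstack([t["frame"][110:280,30:230]]*2)]))
print(fit([t,s],"top_tray",(.595,-.28,-.101),.012,False))
print(fit([t,s],"base_tray",(.5575,.301,.236),0,False))
E
python3 plan.py .55,.2,.2,103.5 .6,-.28,.2,84.2 -,-,.057
```

```text
(array([ 0.59515   , -0.27956675, -0.10009558]), np.float64(0.06488686844528502), 2)
(array([0.55738905, 0.30092525, 0.23860023]), np.float64(0.6657154259806655), 2)
now [0.5667 0.2602 0.1997] ang 103.46 tilt [-0.0013 -0.0011] j [  40.   23.   -2.    0.  -66. -116.] t 18.3167
  turn 1 x -0.04
  shift 2 x [0.0152, -0.0273, -0.0001] ->  [0.55, 0.2, 0.2] 103.5
  turn 3 x 6.43
  shift 13 x [-0.0076, -0.0363, 0.0] ->  [0.6, -0.28, 0.2] 84.2
  shift 4 x [0.0, 0.0, 0.0358] ->  [0.6, -0.28, 0.057] 84.2
```

View pics/e.png

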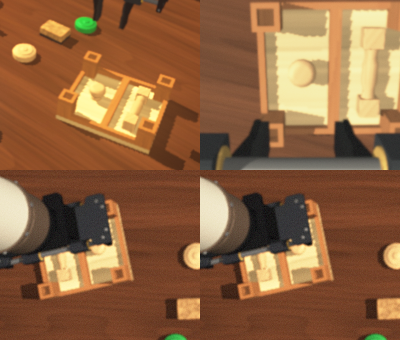

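Scene and wrist crops show the knob upright in one compartment and the spindle flat in the other. Next is the handled tray.

```bash
python3 plan.py .594,-.280,.17,84.2
```

```text
now [0.5667 0.2602 0.1997] ang 103.46 tilt [-0.0013 -0.0011] j [  40.   23.   -2.    0.  -66. -116.] t 18.3167
  turn 3 x 6.42
  shift 14 x [-0.0058, -0.0382, 0.0021] ->  [0.594, -0.28, 0.17] 84.2
```

apply_moves([
  [[0,0,0],6.42],
  [[0,0,0],6.42],
  [[0,0,0],6.42],
])

```text
time_s: 18.57
tcp_pos: [0.5669, 0.2603, 0.2002]
ee_rot: [[-0.994, 0.107, -0.001], [0.107, 0.994, -0.0], [0.001, -0.001, -1.0]]
wrist_force: [-0.1, -0.5, 0.0]
gripper_width: 0.458
gripper_force: 0.0
```

apply_moves([
  [[-0.0058,-0.0382,0.0021],0],
  [[-0.0058,-0.0382,0.0021],0],
  [[-0.0058,-0.0382,0.0021],0],
  [[-0.0058,-0.0382,0.0021],0],
  [[-0.0058,-0.0382,0.0021],0],
])

```text
time_s: 18.98
tcp_pos: [0.5762, 0.0658, 0.1899]
ee_rot: [[-0.995, 0.1, -0.0], [0.1, 0.995, -0.0], [0.0, -0.0, -1.0]]
wrist_force: [0.6, 0.5, 0.0]
gripper_width: 0.455
gripper_force: 0.0
```

apply_moves([
  [[-0.0058,-0.0382,0.0021],0],
  [[-0.0058,-0.0382,0.0021],0],
  [[-0.0058,-0.0382,0.0021],0],
  [[-0.0058,-0.0382,0.0021],0],
  [[-0.0058,-0.0382,0.0021],0],
])

```text
time_s: 19.4
tcp_pos: [0.5858, -0.1274, 0.1794]
ee_rot: [[-0.995, 0.101, -0.0], [0.101, 0.995, -0.0], [0.0, -0.0, -1.0]]
wrist_force: [0.0, 1.0, -0.0]
gripper_width: 0.462
gripper_force: 0.0
```

apply_moves([
  [[-0.0058,-0.0382,0.0021],0],
  [[-0.0058,-0.0382,0.0021],0],
  [[-0.0058,-0.0382,0.0021],0],
  [[-0.0058,-0.0382,0.0021],0],
  [[0,0,0],0],
])

```text
time_s: 19.82
tcp_pos: [0.5929, -0.2859, 0.1697]
ee_rot: [[-0.994, 0.107, -0.002], [0.107, 0.994, -0.001], [0.001, -0.001, -1.0]]
wrist_force: [0.9, 1.1, 0.3]
gripper_width: 0.461
gripper_force: 0.0
```

```bash
python3 - <<'E'
from fit import *
w=imaging.capture("wrist")
cv2.imwrite("pics/f.png",w["frame"])
print(fit([w],"top_tray",(.595,-.28,-.101),.012,False))
print(proj(w,[[.595,-.28,.08]]))
E
python3 plan.py .595,-.280,.046,84.25
```

```text
(array([ 0.59765101, -0.27980661, -0.09704675]), np.float64(0.07948091062313722), 1)
[[258.53733127 192.37245433]]
now [ 0.593  -0.2815  0.1701] ang 84.01 tilt [-0.0016  0.0005] j [-11.  27.   1.  -0. -64. -85.] t 19.9167
  turn 1 x -0.24
  shift 4 x [-0.0005, 0.0004, 0.031] ->  [0.595, -0.28, 0.046] 84.2
```

View pics/f.png

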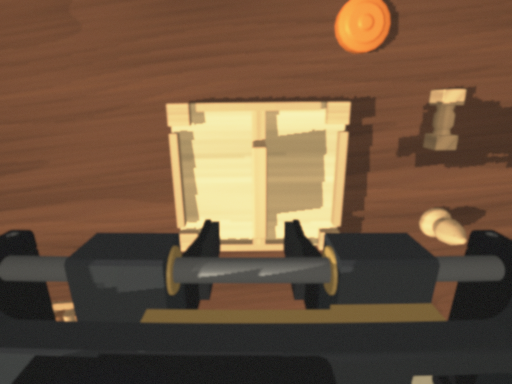

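The wrist view shows the handle (259,190) running between the two fingertips (205 and 305). Next I descend and grip it.

apply_moves([
  [[-0.003,0.0015,0.03],-0.24],
  [[0,0,0.035],0],
  [[0,0,0.03],0],
  [[0,0,0.02],0],
  [[0,0,0.009],0],
])

```text
time_s: 20.33
tcp_pos: [0.5948, -0.2766, 0.0436]
ee_rot: [[-0.995, 0.096, -0.006], [0.096, 0.995, 0.002], [0.006, 0.001, -1.0]]
wrist_force: [-0.4, 0.4, 0.3]
gripper_width: 0.462
gripper_force: 0.0
```

apply_moves([
  [[0,0,0],0],
  [[0,0,0],0],
  [[0,0,0],0],
  [[0,0,0],0],
  [[0,0,0],0],
], hand=0.0)

```text
time_s: 20.75
tcp_pos: [0.5978, -0.279, 0.0491]
ee_rot: [[-0.995, 0.097, 0.003], [0.096, 0.995, -0.001], [-0.003, -0.001, -1.0]]
wrist_force: [-0.9, -3.0, 1.6]
gripper_width: 0.169
gripper_force: 1.5
```

apply_moves([
  [[0,0,0],0],
  [[0,0,0],0],
  [[0,0,0],0],
  [[0,0,0],0],
])

```text
time_s: 21.08
tcp_pos: [0.5978, -0.2791, 0.0491]
ee_rot: [[-0.995, 0.096, 0.003], [0.096, 0.995, -0.001], [-0.003, -0.001, -1.0]]
wrist_force: [-1.6, 0.2, 5.4]
gripper_width: 0.158
gripper_force: 30.0
```

apply_moves([
  [[0,0,-0.008],0],
  [[0,0,-0.02],0],
  [[0,0,-0.03],0],
  [[0,0,-0.04],0],
  [[0,0,-0.04],0],
])

```text
time_s: 21.5
tcp_pos: [0.5946, -0.2779, 0.1837]
ee_rot: [[-0.995, 0.098, -0.007], [0.098, 0.995, 0.003], [0.007, 0.002, -1.0]]
wrist_force: [1.3, -0.2, -3.0]
gripper_width: 0.156
gripper_force: 30.0
```

apply_moves([
  [[0,0,-0.025],0],
  [[0,0,-0.01],0],
  [[0,0,0],0],
  [[0,0,0],0],
  [[0,0,0],0],
])

```text
time_s: 21.92
tcp_pos: [0.5949, -0.2779, 0.2162]
ee_rot: [[-0.995, 0.098, -0.007], [0.098, 0.995, 0.003], [0.007, 0.002, -1.0]]
wrist_force: [-0.9, -0.2, -5.3]
gripper_width: 0.163
gripper_force: 30.0
```

```bash
python3 - <<'E'
from fit import *
w=imaging.capture("wrist");t=imaging.capture("top");s=imaging.capture("scene")
z=r.sense()["tcp_pos"][2]-.046+.012
for v in([w],[t,s],[w,t,s]): print(fit(v,"top_tray",(.596,-.28,-.1),z,len(v)>1))
E
python3 plan.py .5575,.301,.216,103.6
```

```text
None
(array([ 0.58310654, -0.28927251, -0.07577604,  0.17107454]), np.float64(0.0838376458316692), 1)
(array([ 0.58310654, -0.28927251, -0.07577604,  0.17107454]), np.float64(0.0838376458316692), 1)
now [ 0.5968 -0.2787  0.22  ] ang 84.44 tilt [-0.0004  0.0001] j [-11.  25.   5.  -0. -70. -85.] t 22.3667
  turn 3 x -6.39
  shift 15 x [-0.0065, 0.0382, 0.0003] ->  [0.5575, 0.301, 0.216] 103.6
```

```bash
cat > base.py <<'E'
from h import *
w=imaging.capture("wrist");s=r.sense();Rt=np.array(s["ee_rot"]);pt=np.array(s["tcp_pos"])
Rc=Rt.T@np.array(w["orientation"]);ec=Rt.T@(np.array(w["eye"])-pt)
a=np.radians(103.39);c,q=np.cos(a),np.sin(a);Rn=np.array([[-q,c,0],[c,q,0],[0,0,-1.]])
v=dict(w);v["orientation"]=Rn@Rc;v["eye"]=np.array([.5474,.3396,.1272])+Rn@ec
f=cv2.imread("pics/c.png");out=[]
a=.2366;R=np.array([[np.cos(a),-np.sin(a),0],[np.sin(a),np.cos(a),0],[0,0,1]])
for sy in(-78,78):
    o=np.array([[-68+i*15,sy+j*15,56] for i,j in((-1,-1),(-1,1),(1,1),(1,-1))])/1000
    u=proj(v,o@R.T+[.5575,.301,0]);print(sy,u.round(1).tolist())
    c0=u.mean(0);x,y=int(c0[0])-32,int(c0[1])-32
    k=cv2.resize(f[y:y+64,x:x+64],(384,384),interpolation=cv2.INTER_CUBIC)
    cv2.polylines(k,[((u-[x,y])*6).astype(np.int32)],True,(255,0,0),1);out.append(k)
cv2.imwrite("pics/g.png",np.hstack(out))
E
python3 base.py
```

```text
-78 [[84.4, 99.6], [121.4, 99.0], [126.1, 137.1], [90.3, 137.5]]
78 [[280.9, 97.7], [319.1, 97.7], [316.8, 136.1], [280.0, 136.2]]
```

View pics/g.png

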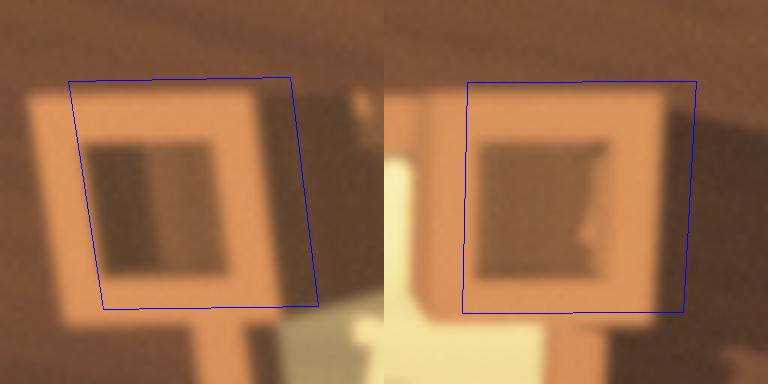

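```bash
sed -i 's/^a=np.radians(103.39).*/Rn=np.array([[-0.972,-0.235,-0.001],[-0.235,0.972,-0.001],[0.002,-0.001,-1.0]]);u_,_,v_=np.linalg.svd(Rn);Rn=u_@v_/; s/\[.5474,.3396,.1272\]/[.5472,.3424,.1254]/' base.py
cat >> base.py <<'E'
# observed outer corners (crop px/6 + crop origin), fit x,y,yaw
from scipy.optimize import least_squares
E
python3 - <<'E'
s=open('base.py').read()
s=s.replace("out=[]","out=[];O=[]").replace("x,y=int(c0[0])-32","print('origin',int(c0[0])-32,int(c0[1])-32);x,y=int(c0[0])-32")
s+='''
ob=[(73+28/6,86+93/6),(73+255/6,86+93/6),(73+283/6,86+325/6),(73+66/6,86+325/6)],[(267+44/6,84+93/6),(267+281/6,84+93/6),(267+272/6,84+325/6),(267+52/6,84+325/6)]
def res(t):
    R=np.array([[np.cos(t[2]),-np.sin(t[2]),0],[np.sin(t[2]),np.cos(t[2]),0],[0,0,1]])
    return np.concatenate([(proj(v,np.array([[-68+i*15,sy+j*15,56] for i,j in((-1,-1),(-1,1),(1,1),(1,-1))])/1000@R.T+[t[0],t[1],0])-np.array(o)).ravel() for sy,o in zip((-78,78),ob)])
q=least_squares(res,[.5575,.301,.2366]);print(q.x,q.fun.round(1))
'''
open('base.py','w').write(s)
E
python3 base.py
python3 - <<'E'
import cv2;print()
E
```

```text
-78 [[80.2, 98.5], [117.4, 98.0], [122.1, 136.5], [86.1, 136.7]]
origin 69 85
78 [[278.1, 97.2], [316.5, 97.4], [314.2, 136.1], [277.1, 136.0]]
origin 264 84
[0.55994482 0.29996847 0.24278923] [ 0.5  0.6 -0.3 -0.1  0.  -0.6  0.4 -0.1  1.   0.1 -0.1 -0.1 -0.6 -0.1
 -0.9  0. ]
```

Wrist and fixed-camera estimates agree on a TCP target of (0.560, 0.3005) with closing angle 103.7°.

```bash
python3 plan.py .560,.3005,.19,103.7
```

```text
now [ 0.5968 -0.2787  0.2202] ang 84.44 tilt [0. 0.] j [-11.  25.   5.  -0. -70. -85.] t 22.4667
  turn 3 x -6.42
  shift 15 x [-0.0068, 0.0381, 0.002] ->  [0.56, 0.3005, 0.19] 103.7
```

apply_moves([
  [[0,0,0],-5],
  [[0,0,0],-5],
  [[0,0,0],-5],
  [[0,0,0],-4.26],
  [[0,0,0],0],
])

```text
time_s: 22.88
tcp_pos: [0.5968, -0.2787, 0.2204]
ee_rot: [[-0.971, -0.238, 0.0], [-0.238, 0.971, -0.0], [-0.0, -0.0, -1.0]]
wrist_force: [0.1, 1.0, -5.3]
gripper_width: 0.158
gripper_force: 30.0
```

apply_moves([
  [[-0.0035,0.019,0.001],0],
  [[-0.0068,0.0381,0.002],0],
  [[-0.0068,0.0381,0.002],0],
  [[-0.0068,0.0381,0.002],0],
  [[-0.0068,0.0381,0.002],0],
])

```text
time_s: 23.3
tcp_pos: [0.5857, -0.1035, 0.2115]
ee_rot: [[-0.972, -0.234, 0.001], [-0.234, 0.972, 0.0], [-0.001, -0.0, -1.0]]
wrist_force: [0.5, 0.7, -6.5]
gripper_width: 0.158
gripper_force: 30.0
```

apply_moves([
  [[-0.0068,0.0381,0.002],0],
  [[-0.0068,0.0381,0.002],0],
  [[-0.0068,0.0381,0.002],0],
  [[-0.0068,0.0381,0.002],0],
  [[-0.0068,0.0381,0.002],0],
])

```text
time_s: 23.72
tcp_pos: [0.5736, 0.0901, 0.2018]
ee_rot: [[-0.972, -0.235, 0.001], [-0.235, 0.972, 0.0], [-0.001, 0.0, -1.0]]
wrist_force: [0.7, 0.2, -4.2]
gripper_width: 0.158
gripper_force: 30.0
```

apply_moves([
  [[-0.0068,0.0381,0.002],0],
  [[-0.0068,0.0381,0.002],0],
  [[-0.0068,0.0381,0.002],0],
  [[-0.0068,0.0381,0.002],0],
  [[-0.0068,0.0381,0.002],0],
])

```text
time_s: 24.13
tcp_pos: [0.5615, 0.2833, 0.1917]
ee_rot: [[-0.972, -0.235, 0.001], [-0.235, 0.972, 0.0], [-0.001, 0.0, -1.0]]
wrist_force: [1.3, 0.8, -5.6]
gripper_width: 0.16
gripper_force: 30.0
```

apply_moves([
  [[-0.0035,0.019,0.001],0],
  [[0,0,0],0],
  [[0,0,0],0],
  [[0,0,0],0],
  [[0,0,0],0],
])

```text
time_s: 24.55
tcp_pos: [0.5609, 0.2994, 0.1905]
ee_rot: [[-0.972, -0.235, -0.0], [-0.235, 0.972, -0.0], [0.0, -0.0, -1.0]]
wrist_force: [0.2, -0.8, -4.9]
gripper_width: 0.158
gripper_force: 30.0
```

```bash
python3 plan.py .560,.3005,.12,103.7
```

```text
now [0.5609 0.2994 0.1905] ang 103.59 tilt [-0.0001 -0.0003] j [  43.   24.   -1.    0.  -65. -119.] t 24.55
  turn 1 x -0.11
  shift 2 x [0.0003, 0.0007, 0.0352] ->  [0.56, 0.3005, 0.12] 103.7
```

apply_moves([
  [[0.0007,0.0013,0.02],-0.1],
  [[0,0,0.025],0],
  [[0,0,0.015],0],
  [[0,0,0.008],0],
  [[0,0,0],0],
])

```text
time_s: 24.97
tcp_pos: [0.5591, 0.2998, 0.1203]
ee_rot: [[-0.972, -0.237, -0.003], [-0.237, 0.972, -0.003], [0.004, -0.002, -1.0]]
wrist_force: [-0.5, -0.3, -5.3]
gripper_width: 0.157
gripper_force: 30.0
```

apply_moves([
  [[0,0,0],0],
  [[0,0,0],0],
  [[0,0,0],0],
])

```text
time_s: 25.22
tcp_pos: [0.5608, 0.3021, 0.124]
ee_rot: [[-0.971, -0.238, 0.003], [-0.238, 0.971, 0.002], [-0.003, 0.001, -1.0]]
wrist_force: [-0.1, 0.7, -5.7]
gripper_width: 0.158
gripper_force: 30.0
```

```bash
python3 - <<'E'
from fit import *
w=imaging.capture("wrist");t=imaging.capture("top");s=imaging.capture("scene")
k=s["frame"][150:330,280:480];cv2.imwrite("pics/i.png",cv2.resize(k,(800,720),interpolation=cv2.INTER_CUBIC)[:600])
E
python3 plan.py .560,.3005,.0931,103.7
```

```text
now [0.5601 0.302  0.1232] ang 103.8 tilt [0.0013 0.0011] j [  43.   28.   -6.    0.  -57. -119.] t 25.3667
  turn 1 x 0.10
  shift 1 x [0.0005, -0.0014, 0.0301] ->  [0.56, 0.3005, 0.0931] 103.7
```

View pics/i.png

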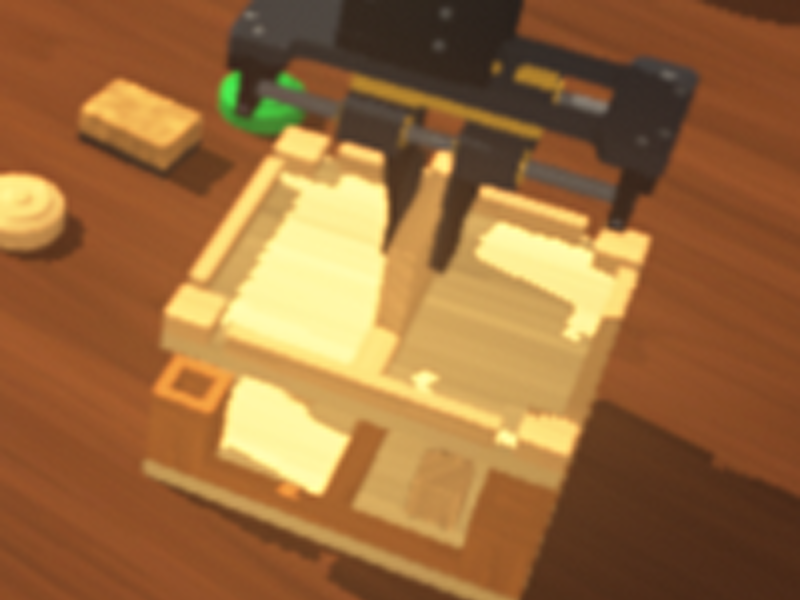

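The tray hovers squarely above the posts; the near-left socket at (190,378) lies under the tray corner at (195,305). Next I lower it gently.

apply_moves([
  [[0,-0.0007,0.005],0],
  [[0,0,0.005],0],
  [[0,0,0.004],0],
  [[0,0,0.003],0],
  [[0,0,0],0],
])

```text
time_s: 25.78
tcp_pos: [0.5593, 0.3006, 0.1039]
ee_rot: [[-0.971, -0.238, -0.002], [-0.238, 0.971, -0.001], [0.002, -0.001, -1.0]]
wrist_force: [-0.5, 0.4, -5.4]
gripper_width: 0.158
gripper_force: 30.0
```

apply_moves([
  [[0,0,0.003],0],
  [[0,0,0.003],0],
  [[0,0,0],0],
  [[0,0,0],0],
])

```text
time_s: 26.12
tcp_pos: [0.5598, 0.3009, 0.099]
ee_rot: [[-0.971, -0.238, -0.0], [-0.238, 0.971, -0.0], [0.001, -0.0, -1.0]]
wrist_force: [-0.1, 0.1, -4.7]
gripper_width: 0.155
gripper_force: 30.0
```

Free below the pin contact height of 0.105, so the pins are in the sockets. I lower it the rest of the way.

apply_moves([
  [[0,0,0.003],0],
  [[0,0,0.002],0],
  [[0,0,0],0],
  [[0,0,0],0],
])

```text
time_s: 26.45
tcp_pos: [0.5598, 0.3009, 0.094]
ee_rot: [[-0.971, -0.239, -0.0], [-0.239, 0.971, -0.0], [0.0, -0.0, -1.0]]
wrist_force: [-0.7, 0.2, -5.0]
gripper_width: 0.16
gripper_force: 30.0
```

apply_moves([
  [[0,0,0.0005],0],
  [[0,0,0],0],
  [[0,0,0],0],
  [[0,0,0],0],
])

```text
time_s: 26.78
tcp_pos: [0.56, 0.3011, 0.0938]
ee_rot: [[-0.971, -0.239, 0.0], [-0.239, 0.971, 0.0], [-0.0, 0.0, -1.0]]
wrist_force: [-0.2, 1.1, -4.1]
gripper_width: 0.159
gripper_force: 30.0
```

apply_moves([
  [[0,0,0.0015],0],
  [[0,0,0],0],
  [[0,0,0],0],
])

```text
time_s: 27.03
tcp_pos: [0.5602, 0.3012, 0.0932]
ee_rot: [[-0.971, -0.239, 0.001], [-0.239, 0.971, 0.001], [-0.001, 0.0, -1.0]]
wrist_force: [-2.2, 0.5, 0.2]
gripper_width: 0.161
gripper_force: 30.0
```

apply_moves([
  [[0,0,0],0],
  [[0,0,0],0],
  [[0,0,0],0],
  [[0,0,0],0],
  [[0,0,0],0],
], hand=0.04)

```text
time_s: 27.45
tcp_pos: [0.5602, 0.3012, 0.0924]
ee_rot: [[-0.971, -0.239, 0.001], [-0.239, 0.971, 0.0], [-0.001, 0.0, -1.0]]
wrist_force: [-0.1, -0.9, 0.5]
gripper_width: 0.417
gripper_force: 0.0
```

apply_moves([
  [[0,0,-0.01],0],
  [[0,0,-0.03],0],
  [[0,0,-0.04],0],
  [[0,0,-0.04],0],
  [[0,0,0],0],
], hand=0.045)

```text
time_s: 27.87
tcp_pos: [0.5643, 0.3033, 0.2234]
ee_rot: [[-0.971, -0.24, 0.016], [-0.24, 0.971, 0.009], [-0.018, 0.005, -1.0]]
wrist_force: [1.6, 1.4, 1.9]
gripper_width: 0.512
gripper_force: 0.0
```

```bash
python3 plan.py .5507,-.068,.13,85.2 -,-,.006
python3 - <<'E'
from fit import *
t=imaging.capture("top");s=imaging.capture("scene")
print(fit([s],"top_tray",(.558,.301,.237),.056),fit([s],"top_tray",(.558,.301,.237),.056,False))
E
```

```text
now [0.5643 0.3033 0.2234] ang 103.9 tilt [0.0163 0.0094] j [  43.   23.    2.    0.  -68. -119.] t 27.8667
  turn 3 x 6.23
  shift 10 x [-0.0017, -0.0371, 0.0093] ->  [0.5507, -0.068, 0.13] 85.2
  shift 4 x [0.0, 0.0, 0.031] ->  [0.5507, -0.068, 0.006] 85.2
(array([0.55535954, 0.30196854, 0.2376245 , 0.05407092]), np.float64(0.019989895191991458), 1) (array([0.55730244, 0.30266947, 0.23969744]), np.float64(0.020817873912032603), 1)
```

The tray is seated: weight is off the wrist and the height is right. Next is the short spindle.

apply_moves([
  [[0,0,0],6.23],
  [[0,0,0],6.23],
  [[0,0,0],6.23],
])

```text
time_s: 28.32
tcp_pos: [0.5592, 0.3004, 0.2103]
ee_rot: [[-0.996, 0.091, -0.003], [0.091, 0.996, -0.002], [0.003, -0.003, -1.0]]
wrist_force: [-0.7, 0.5, 0.1]
gripper_width: 0.517
gripper_force: 0.0
```

apply_moves([
  [[-0.0019,-0.0371,0.003],0],
  [[-0.0019,-0.0371,0.003],0],
  [[-0.0019,-0.0371,0.01],0],
  [[-0.0019,-0.0371,0.01],0],
  [[-0.0019,-0.0371,0.01],0],
])

```text
time_s: 28.73
tcp_pos: [0.5523, 0.1135, 0.1744]
ee_rot: [[-0.996, 0.085, -0.003], [0.085, 0.996, -0.001], [0.003, -0.002, -1.0]]
wrist_force: [0.8, -0.5, 0.1]
gripper_width: 0.519
gripper_force: 0.0
```

apply_moves([
  [[-0.0019,-0.0371,0.012],0],
  [[-0.0019,-0.0371,0.012],0],
  [[-0.0019,-0.0371,0.012],0],
  [[-0.0019,-0.0371,0.01],0],
  [[-0.0019,-0.0371,0.005],0],
])

```text
time_s: 29.15
tcp_pos: [0.545, -0.0721, 0.1224]
ee_rot: [[-0.996, 0.085, -0.006], [0.085, 0.996, -0.0], [0.006, -0.001, -1.0]]
wrist_force: [-0.4, 0.2, -0.0]
gripper_width: 0.515
gripper_force: 0.0
```

apply_moves([
  [[0,0,0],0],
  [[0,0,0],0],
  [[0,0,0],0],
  [[0,0,0],0],
])

```text
time_s: 29.48
tcp_pos: [0.5472, -0.0694, 0.1249]
ee_rot: [[-0.996, 0.084, -0.001], [0.084, 0.996, -0.0], [0.001, -0.0, -1.0]]
wrist_force: [-0.4, 0.7, 0.0]
gripper_width: 0.515
gripper_force: 0.0
```

```bash
python3 - <<'E'
from fit import *
w=imaging.capture("wrist")
cv2.imwrite("pics/j.png",w["frame"])
print(fit([w],"short_spindle",(.5507,-.068,-.084),.012,False))
E
python3 plan.py .553,-.068,.006,85.2
```

```text
(array([ 0.55374906, -0.06795796, -0.10299606]), np.float64(0.0994480924359924), 1)
now [ 0.5474 -0.0691  0.1253] ang 85.22 tilt [0.0001 0.0001] j [  10.   20.  -18.   -0.  -52. -104.] t 29.5833
  turn 1 x 0.02
  shift 3 x [-0.0018, 0.0005, 0.0398] ->  [0.553, -0.068, 0.006] 85.2
```

View pics/j.png

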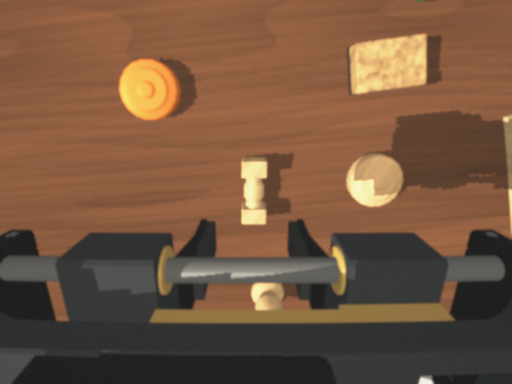

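The wrist view shows the short spindle (254,190) between the fingers and the plain disc at (375,180), so I descend and grip.

apply_moves([
  [[-0.006,0.0015,0.03],0],
  [[0,0,0.035],0],
  [[0,0,0.03],0],
  [[0,0,0.018],0],
  [[0,0,0.007],0],
])

```text
time_s: 30.0
tcp_pos: [0.5514, -0.0684, 0.0023]
ee_rot: [[-0.996, 0.084, -0.006], [0.084, 0.996, -0.001], [0.006, -0.001, -1.0]]
wrist_force: [-0.6, 0.1, 0.4]
gripper_width: 0.52
gripper_force: 0.0
```

apply_moves([
  [[0,0,0],0],
  [[0,0,0],0],
  [[0,0,0],0],
  [[0,0,0],0],
  [[0,0,0],0],
])

```text
time_s: 30.42
tcp_pos: [0.5543, -0.0691, 0.0067]
ee_rot: [[-0.996, 0.085, 0.003], [0.085, 0.996, 0.0], [-0.003, 0.001, -1.0]]
wrist_force: [-0.1, 0.3, 0.5]
gripper_width: 0.52
gripper_force: 0.0
```

```bash
python3 plan.py .5535,-.068,.006,85.2
```

```text
now [ 0.5543 -0.0691  0.0067] ang 85.12 tilt [0.0029 0.0004] j [  10.   30.  -23.    0.  -37. -104.] t 30.4167
  turn 1 x -0.08
  shift 1 x [0.0009, 0.001, 0.0007] ->  [0.5535, -0.068, 0.006] 85.2
```

apply_moves([
  [[0,0,0],0],
  [[0,0,0],0],
  [[0,0,0],0],
  [[0,0,0],0],
  [[0,0,0],0],
], hand=0.0)

```text
time_s: 30.83
tcp_pos: [0.5534, -0.0693, 0.0053]
ee_rot: [[-0.996, 0.085, 0.0], [0.085, 0.996, 0.0], [-0.0, 0.0, -1.0]]
wrist_force: [-0.4, 0.4, 0.8]
gripper_width: 0.226
gripper_force: 30.5
```

apply_moves([
  [[0,0,0],0],
  [[0,0,0],0],
  [[0,0,0],0],
  [[0,0,0],0],
])

```text
time_s: 31.17
tcp_pos: [0.5534, -0.0693, 0.0053]
ee_rot: [[-0.996, 0.085, -0.0], [0.085, 0.996, -0.0], [0.0, -0.0, -1.0]]
wrist_force: [0.5, -0.1, 0.6]
gripper_width: 0.227
gripper_force: 30.0
```

apply_moves([
  [[0,0,-0.015],0],
  [[0,0,-0.03],0],
  [[0,0,-0.04],-5],
  [[0,0,-0.04],-5],
  [[0,0,-0.04],-5],
])

```text
time_s: 31.58
tcp_pos: [0.5527, -0.0693, 0.1717]
ee_rot: [[-0.984, -0.18, -0.001], [-0.18, 0.984, -0.0], [0.001, 0.0, -1.0]]
wrist_force: [0.5, 0.2, -0.3]
gripper_width: 0.227
gripper_force: 30.0
```

apply_moves([
  [[0,0,-0.025],-3.7],
  [[0,0,0],0],
  [[0,0,0],0],
])

```text
time_s: 31.83
tcp_pos: [0.5539, -0.069, 0.1969]
ee_rot: [[-0.971, -0.238, 0.004], [-0.238, 0.971, 0.001], [-0.004, 0.0, -1.0]]
wrist_force: [-0.4, 0.1, -0.8]
gripper_width: 0.23
gripper_force: 30.0
```

```bash
python3 plan.py .549,.3458,.195,103.8
```

```text
now [ 0.5539 -0.069   0.1969] ang 103.77 tilt [0.0039 0.0011] j [ 10.  17. -11.  -0. -62. -86.] t 31.8333
  turn 1 x -0.03
  shift 11 x [-0.0086, 0.0367, 0.0002] ->  [0.549, 0.3458, 0.195] 103.8
```

apply_moves([
  [[-0.0086,0.0367,0.0002],0],
  [[-0.0086,0.0367,0.0002],0],
  [[-0.0086,0.0367,0.0002],0],
  [[-0.0086,0.0367,0.0002],0],
  [[-0.0086,0.0367,0.0002],0],
])

```text
time_s: 32.25
tcp_pos: [0.5499, 0.1204, 0.192]
ee_rot: [[-0.971, -0.237, -0.004], [-0.237, 0.971, -0.001], [0.004, -0.0, -1.0]]
wrist_force: [1.6, 0.3, 0.1]
gripper_width: 0.227
gripper_force: 30.0
```

apply_moves([
  [[-0.0086,0.0367,0.0002],0],
  [[-0.0086,0.0367,0.0002],0],
  [[-0.0086,0.0367,0.0002],0],
  [[-0.0086,0.0367,0.0002],0],
  [[-0.0086,0.0367,0.0002],0],
])

```text
time_s: 32.67
tcp_pos: [0.5479, 0.3089, 0.1907]
ee_rot: [[-0.971, -0.238, -0.004], [-0.238, 0.971, -0.003], [0.004, -0.002, -1.0]]
wrist_force: [0.3, 0.6, -0.3]
gripper_width: 0.226
gripper_force: 30.0
```

apply_moves([
  [[-0.0086,0.0367,0.0002],0],
  [[0,0,0],0],
  [[0,0,0],0],
  [[0,0,0],0],
  [[0,0,0],0],
])

```text
time_s: 33.08
tcp_pos: [0.5485, 0.344, 0.1919]
ee_rot: [[-0.971, -0.237, -0.002], [-0.237, 0.971, -0.002], [0.002, -0.001, -1.0]]
wrist_force: [0.6, -0.9, -0.9]
gripper_width: 0.228
gripper_force: 30.0
```

```bash
python3 plan.py .549,.3458,.072,103.8
```

```text
now [0.5485 0.344  0.1919] ang 103.74 tilt [-0.0019 -0.0017] j [  46.   25.    1.   -0.  -66. -123.] t 33.0833
  turn 1 x -0.06
  shift 3 x [-0.0003, 0.0005, 0.04] ->  [0.549, 0.3458, 0.072] 103.8
```

apply_moves([
  [[-0.0008,0.0012,0.025],0],
  [[0,0,0.03],0],
  [[0,0,0.03],0],
  [[0,0,0.018],0],
  [[0,0,0.01],0],
])

```text
time_s: 33.5
tcp_pos: [0.5482, 0.3439, 0.077]
ee_rot: [[-0.972, -0.236, -0.004], [-0.236, 0.972, -0.004], [0.005, -0.002, -1.0]]
wrist_force: [-0.4, 0.3, -0.9]
gripper_width: 0.228
gripper_force: 30.0
```

apply_moves([
  [[0,0,0.004],0],
  [[0,0,0],0],
  [[0,0,0],0],
  [[0,0,0],0],
  [[0,0,0],0],
])

```text
time_s: 33.92
tcp_pos: [0.55, 0.3473, 0.0777]
ee_rot: [[-0.971, -0.239, 0.002], [-0.239, 0.971, 0.002], [-0.003, 0.001, -1.0]]
wrist_force: [-0.2, 0.2, -0.3]
gripper_width: 0.224
gripper_force: 30.0
```

apply_moves([
  [[0,-0.0005,0.0025],0],
  [[0,0,0.002],0],
  [[0,0,0.0005],0],
  [[0,0,0],0],
  [[0,0,0],0],
])

```text
time_s: 34.33
tcp_pos: [0.5495, 0.3463, 0.0713]
ee_rot: [[-0.971, -0.239, 0.0], [-0.239, 0.971, 0.0], [-0.0, 0.0, -1.0]]
wrist_force: [-0.6, -1.5, 1.3]
gripper_width: 0.23
gripper_force: 30.0
```

apply_moves([
  [[0,0,0],0],
  [[0,0,0],0],
  [[0,0,0],0],
  [[0,0,0],0],
], hand=0.034)

```text
time_s: 34.67
tcp_pos: [0.5494, 0.3462, 0.0708]
ee_rot: [[-0.971, -0.239, -0.0], [-0.239, 0.971, -0.0], [0.0, -0.0, -1.0]]
wrist_force: [-0.6, 0.1, -0.5]
gripper_width: 0.372
gripper_force: 0.0
```

apply_moves([
  [[0,0,-0.01],0],
  [[0,0,-0.03],0],
  [[0,0,-0.04],0],
  [[0,0,-0.04],0],
  [[0,0,-0.02],0],
])

```text
time_s: 35.08
tcp_pos: [0.5514, 0.3473, 0.218]
ee_rot: [[-0.971, -0.24, 0.008], [-0.24, 0.971, 0.005], [-0.009, 0.003, -1.0]]
wrist_force: [0.3, -0.1, 1.6]
gripper_width: 0.392
gripper_force: 0.0
```

```bash
python3 plan.py .553,.057,.13,103.8
```

```text
now [0.5514 0.3473 0.218 ] ang 103.86 tilt [0.0078 0.005 ] j [  46.   25.    4.    0.  -69. -123.] t 35.0833
  turn 1 x 0.06
  shift 8 x [0.0085, -0.0353, 0.011] ->  [0.553, 0.057, 0.13] 103.8
```

apply_moves([
  [[0.0085,-0.0353,0.002],0],
  [[0.0085,-0.0353,0.006],0],
  [[0.0085,-0.0353,0.01],0],
  [[0.0085,-0.0353,0.014],0],
  [[0.0085,-0.0353,0.014],0],
], hand=0.078)

```text
time_s: 35.5
tcp_pos: [0.5504, 0.1634, 0.1661]
ee_rot: [[-0.971, -0.239, 0.002], [-0.239, 0.971, 0.001], [-0.002, 0.001, -1.0]]
wrist_force: [0.9, -0.2, -0.4]
gripper_width: 0.68
gripper_force: 0.0
```

apply_moves([
  [[0.0085,-0.0353,0.014],0],
  [[0.0085,-0.0353,0.014],0],
  [[0.0085,-0.0353,0.01],0],
  [[0,0,0],-6.92],
  [[0,0,0],-6.92],
])

```text
time_s: 35.92
tcp_pos: [0.5504, 0.0533, 0.1271]
ee_rot: [[-0.885, -0.466, -0.001], [-0.466, 0.885, -0.001], [0.001, -0.0, -1.0]]
wrist_force: [0.2, 0.1, 0.3]
gripper_width: 0.889
gripper_force: 0.0
```

apply_moves([
  [[0,0,0],-6.92],
  [[0,0,0],-6.92],
  [[0,0,0],-6.92],
  [[0,0,0],-6.92],
  [[0,0,0],-6.92],
])

```text
time_s: 36.33
tcp_pos: [0.5511, 0.0557, 0.1279]
ee_rot: [[-0.46, -0.888, 0.001], [-0.888, 0.46, 0.0], [-0.001, -0.001, -1.0]]
wrist_force: [0.1, 0.2, -0.4]
gripper_width: 0.892
gripper_force: 0.0
```

apply_moves([
  [[0,0,0],-6.92],
  [[0,0,0],-6.92],
  [[0,0,0],-6.92],
  [[0,0,0],-6.92],
  [[0,0,0],-6.92],
])

```text
time_s: 36.75
tcp_pos: [0.5511, 0.0558, 0.1279]
ee_rot: [[0.125, -0.992, 0.001], [-0.992, -0.125, 0.0], [-0.0, -0.001, -1.0]]
wrist_force: [-0.4, 1.0, -0.7]
gripper_width: 0.895
gripper_force: 0.0
```

apply_moves([
  [[0,0,0],-6.92],
  [[0,0,0],0],
  [[0,0,0],0],
])

```text
time_s: 37.0
tcp_pos: [0.551, 0.0558, 0.1277]
ee_rot: [[0.235, -0.972, 0.001], [-0.972, -0.235, 0.0], [-0.0, -0.001, -1.0]]
wrist_force: [0.4, -0.2, 0.8]
gripper_width: 0.894
gripper_force: 0.0
```

```bash
python3 - <<'E'
from fit import *
w=imaging.capture("wrist")
cv2.imwrite("pics/k.png",w["frame"])
print(fit([w],"disc",(.553,.057,0),.0,False))
E
python3 plan.py .553,.057,.006,13.8
```

```text
(array([0.55457051, 0.05594132, 0.06054875]), np.float64(0.050066646439784646), 1)
now [0.5509 0.0558 0.1274] ang -166.36 tilt [0.0004 0.0001] j [ 23.  20. -17.   0. -52.  -9.] t 37.1
  turn 1 x -0.16
  shift 4 x [-0.0002, -0.0006, 0.0304] ->  [0.553, 0.057, 0.006] -166.2
```

View pics/k.png

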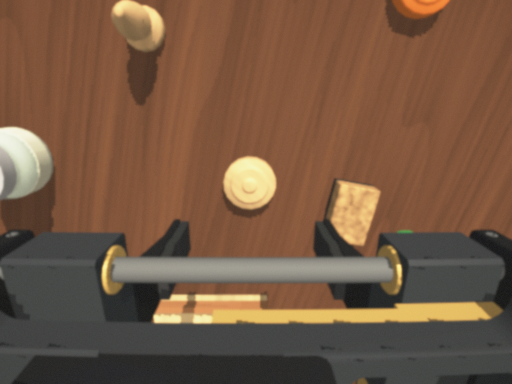

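The wrist view shows the plain disc (250,183) centred between the fingers; the cork block (355,210) lies outside the right finger. Next I descend and grip.

apply_moves([
  [[0.0004,-0.0034,0.03],0],
  [[0,0,0.035],0],
  [[0,0,0.03],0],
  [[0,0,0.018],0],
  [[0,0,0.008],0],
])

```text
time_s: 37.52
tcp_pos: [0.5523, 0.0555, 0.0031]
ee_rot: [[0.236, -0.972, -0.005], [-0.972, -0.236, -0.002], [0.001, 0.006, -1.0]]
wrist_force: [0.2, -0.0, -0.9]
gripper_width: 0.897
gripper_force: 0.0
```

apply_moves([
  [[0,0,0.002],0],
  [[0,0,0],0],
  [[0,0,0],0],
  [[0,0,0],0],
  [[0,0,0],0],
], hand=0.0)

```text
time_s: 37.93
tcp_pos: [0.555, 0.0565, 0.0055]
ee_rot: [[0.238, -0.971, 0.002], [-0.971, -0.238, 0.001], [-0.0, -0.003, -1.0]]
wrist_force: [0.1, 0.7, 2.7]
gripper_width: 0.605
gripper_force: 21.6
```

apply_moves([
  [[0,0,0],0],
  [[0,0,0],0],
  [[0,0,0],0],
  [[0,0,0],0],
])

```text
time_s: 38.27
tcp_pos: [0.555, 0.0565, 0.0054]
ee_rot: [[0.238, -0.971, 0.002], [-0.971, -0.238, 0.001], [-0.0, -0.002, -1.0]]
wrist_force: [-1.4, 0.7, 5.5]
gripper_width: 0.594
gripper_force: 30.1
```

apply_moves([
  [[0,0,-0.015],0],
  [[0,0,-0.03],0],
  [[0,0,-0.04],0],
  [[0,0,-0.04],0],
  [[0,0,-0.04],0],
])

```text
time_s: 38.68
tcp_pos: [0.5536, 0.056, 0.1707]
ee_rot: [[0.238, -0.971, -0.001], [-0.971, -0.238, -0.0], [-0.0, 0.001, -1.0]]
wrist_force: [1.2, 0.9, -1.3]
gripper_width: 0.601
gripper_force: 30.0
```

apply_moves([
  [[0,0,-0.03],0],
  [[0,0,0],0],
  [[0,0,0],0],
])

```text
time_s: 38.93
tcp_pos: [0.5549, 0.0566, 0.2013]
ee_rot: [[0.238, -0.971, 0.005], [-0.971, -0.238, 0.002], [-0.001, -0.005, -1.0]]
wrist_force: [-1.0, -0.4, -1.9]
gripper_width: 0.595
gripper_force: 30.0
```

```bash
python3 plan.py .571,.2565,.195,13.8
```

```text
now [0.5549 0.0566 0.2013] ang -166.24 tilt [0.0048 0.0024] j [ 22.  16. -11.  -0. -62.  -9.] t 38.9333
  turn 1 x -0.04
  shift 6 x [-0.0317, -0.0105, 0.0011] ->  [0.571, 0.2565, 0.195] -166.2
```

apply_moves([
  [[-0.0317,-0.0105,0.0011],0],
  [[-0.0317,-0.0105,0.0011],0],
  [[-0.0317,-0.0105,0.0011],0],
  [[-0.0317,-0.0105,0.0011],0],
  [[-0.0317,-0.0105,0.0011],0],
])

```text
time_s: 39.35
tcp_pos: [0.5663, 0.2235, 0.1913]
ee_rot: [[0.237, -0.971, -0.004], [-0.971, -0.237, -0.002], [0.001, 0.004, -1.0]]
wrist_force: [0.3, 0.2, -0.2]
gripper_width: 0.597
gripper_force: 30.0
```

apply_moves([
  [[-0.0317,-0.0105,0.0011],0],
  [[0,0,0],0],
  [[0,0,0],0],
  [[0,0,0],0],
  [[0,0,0],0],
])

```text
time_s: 39.77
tcp_pos: [0.5696, 0.2547, 0.1915]
ee_rot: [[0.237, -0.972, -0.002], [-0.972, -0.237, -0.001], [0.001, 0.002, -1.0]]
wrist_force: [-0.9, -0.7, 0.3]
gripper_width: 0.601
gripper_force: 30.0
```

```bash
python3 - <<'E'
from h import *
w=imaging.capture("wrist");cv2.imwrite("pics/l.png",w["frame"])
E
python3 plan.py .571,.2565,.072,13.8
```

```text
now [0.5699 0.2546 0.192 ] ang -166.31 tilt [-0.0011 -0.0007] j [ 39.  23.  -2.  -0. -65. -25.] t 39.8167
  turn 1 x -0.11
  shift 3 x [-0.0005, -0.0005, 0.04] ->  [0.571, 0.2565, 0.072] -166.2
```

View pics/l.png

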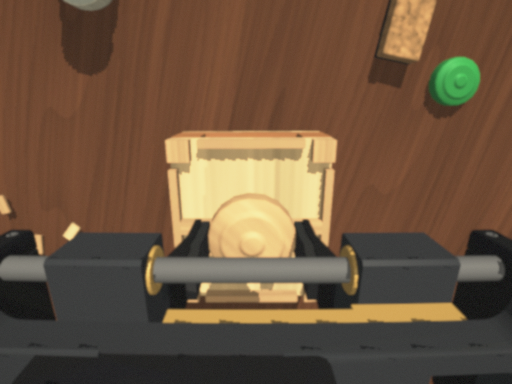

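The disc (252,235) is held level, centred above the free compartment. Next I lower it.

apply_moves([
  [[-0.0013,-0.001,0.025],0],
  [[0,0,0.03],0],
  [[0,0,0.03],0],
  [[0,0,0.018],0],
  [[0,0,0.01],0],
])

```text
time_s: 40.23
tcp_pos: [0.5694, 0.2552, 0.0767]
ee_rot: [[0.236, -0.972, -0.004], [-0.972, -0.236, -0.003], [0.002, 0.005, -1.0]]
wrist_force: [-0.6, 0.6, 0.1]
gripper_width: 0.599
gripper_force: 30.0
```

apply_moves([
  [[0,0,0.003],0],
  [[0,0,0],0],
  [[0,0,0],0],
  [[0,0,0],0],
  [[0,0,0],0],
])

```text
time_s: 40.65
tcp_pos: [0.5716, 0.2579, 0.0781]
ee_rot: [[0.238, -0.971, 0.002], [-0.971, -0.238, 0.002], [-0.001, -0.003, -1.0]]
wrist_force: [-0.3, -0.0, -0.4]
gripper_width: 0.596
gripper_force: 30.0
```

apply_moves([
  [[0,0,0.0025],0],
  [[0,0,0.002],0],
  [[0,0,0.001],0],
  [[0,0,0],0],
  [[0,0,0],0],
])

```text
time_s: 41.07
tcp_pos: [0.5708, 0.2575, 0.0715]
ee_rot: [[0.238, -0.971, 0.0], [-0.971, -0.238, 0.0], [0.0, -0.0, -1.0]]
wrist_force: [-1.4, -0.6, 4.1]
gripper_width: 0.595
gripper_force: 30.0
```

apply_moves([
  [[0,0,0],0],
  [[0,0,0],0],
  [[0,0,0],0],
  [[0,0,0],0],
  [[0,0,0],0],
], hand=0.068)

```text
time_s: 41.48
tcp_pos: [0.5708, 0.2573, 0.0706]
ee_rot: [[0.238, -0.971, -0.0], [-0.971, -0.238, -0.0], [0.0, 0.0, -1.0]]
wrist_force: [-0.1, -0.0, 0.2]
gripper_width: 0.769
gripper_force: 0.0
```

apply_moves([
  [[0,0,-0.01],0],
  [[0,0,-0.03],0],
  [[0,0,-0.04],0],
  [[0,0,-0.04],0],
  [[0,0,-0.04],0],
])

```text
time_s: 41.9
tcp_pos: [0.5706, 0.2571, 0.2335]
ee_rot: [[0.238, -0.971, 0.0], [-0.971, -0.238, -0.0], [0.0, -0.0, -1.0]]
wrist_force: [0.7, 0.2, 1.0]
gripper_width: 0.785
gripper_force: 0.0
```

apply_moves([
  [[0.03,0,-0.02],0],
  [[0.04,0,0],0],
  [[0.04,0,0],0],
  [[0.04,0,0],0],
  [[0.04,0,0],0],
])

```text
time_s: 42.32
tcp_pos: [0.6161, 0.0713, 0.2522]
ee_rot: [[0.239, -0.971, 0.001], [-0.971, -0.239, 0.0], [-0.0, -0.002, -1.0]]
wrist_force: [0.5, 0.3, -0.4]
gripper_width: 0.785
gripper_force: 0.0
```

apply_moves([
  [[0.04,0,0],0],
  [[0.04,0,0],0],
  [[0,0,0],0],
  [[0,0,0],0],
  [[0,0,0],0],
])

```text
time_s: 42.73
tcp_pos: [0.635, -0.0051, 0.2513]
ee_rot: [[0.237, -0.971, 0.0], [-0.971, -0.237, 0.0], [-0.0, -0.0, -1.0]]
wrist_force: [0.3, -0.5, -0.3]
gripper_width: 0.783
gripper_force: 0.0
```

```bash
python3 - <<'E'
from fit import *
t=imaging.capture("top");s=imaging.capture("scene")
print(fit([t,s],"top_tray",(.558,.301,.237),.056));print(fit([t,s],"disc",(.568,.257,0),.066));print(fit([t,s],"short_spindle",(.548,.346,.237),.078))
k=[cv2.resize(f,(400,400),interpolation=cv2.INTER_CUBIC) for f in(t["frame"][120:260,40:180],s["frame"][150:300,290:440])]
cv2.imwrite("pics/m.png",np.hstack(k))
for n in("finial","sanding_block","wax_jar"):
    for c in(t,s): print(n,(np.array(models.place_of(c,n)[0]["at"])*[512,384]).round(1))
E
```

```text
(array([0.54808661, 0.29890981, 0.24009146, 0.04687407]), np.float64(0.17191616018749534), 1)
(array([0.51184157, 0.22960114, 0.86103362, 0.01134631]), np.float64(0.05200346475891049), 1)
(array([ 0.46234648,  0.31697996,  0.22811363, -0.00092732]), np.float64(0.09318228419110108), 1)
finial [281. 136.]
finial [207.1 208.1]
sanding_block [224.4 250.6]
sanding_block [315.  185.8]Traceback (most recent call last):
  File "<stdin>", line 7, in <module>
IndexError: list index out of range
```

View pics/m.png

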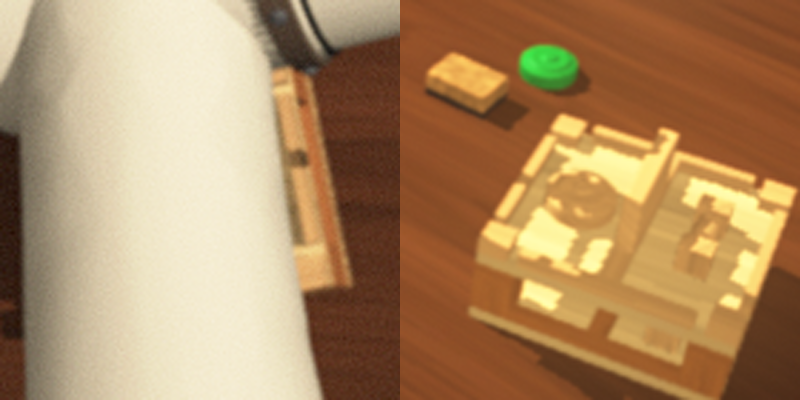

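The scene view shows the tray seated flush on the posts, with the disc flat at (580,197) and the spindle flat at (705,240). The arm hides the wax jar and part of the tray in the top view, but the arm never came near the jar. Handing in.

```bash
python3 -c "
from station import r
print(r.finish_job())"
```

```text
the job is handed in; nothing more can be done
None
```

I made up both kits, stacked the handled tray on the base tray with its pins down in the sockets, and handed the job in at about 43 s; the station did not report a verdict.

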